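# Dry-fit a knot patch and hold the moisture meter on it

## Task

Before we glue this knot patch in, lay the round patch flat on the bottom of the empty bored recess in the board, with its grain running along the board's grain (either way round), and let go of it. Then take the moisture meter out of its stand and hold it upright with its ball tip on the pencilled cross on the patch, pressing gently so that the spring-loaded ball is pushed partly in but not to its stop. Finish while still holding it there so that I can read it; leave the other tools on the bench where they are.

Things in the scene. Friction and masses are not known exactly. Their poses are not given: they have to be found in the camera images.
- board: Pale board, 220 x 130 x 24 mm, fixed, on a black 2 mm mat (240 x 150 mm); its top is 26 mm above the bench. Origin: middle of the underside, on the bench. x along its length and grain, z up. The one empty recess is 35 mm from the middle along -x; pencil ticks run out from it along the grain. The darker 34 mm disc near its other end is an old patch planed flush.
- recess (a point): Centre of the flat floor of the round recess in the board, 19 mm above the bench. The recess is 53 mm across and 7 mm deep below the board's top, with a 1.2 mm chamfer at its mouth. Axes as the board's.
- patch: Loose round wooden patch, browner than the board, 50 mm across, 14 mm thick, 30 g, lower edge eased 2 mm; starts flat on the bench, marked face up. Origin: centre of its underside; z up. Its grain and the pencil line across its top run along its x. Seated, it stands 7 mm proud of the board, its top 33 mm above the bench. Can be gripped across any diameter.
- cross (a point): The pencilled cross on the patch's top face, where a short pencil stroke crosses the long line: 11 mm from the centre along the patch's +x, 14 mm above its underside.
- stand: Fixed plywood stand for the meter: block 58 x 74 mm (x, y) and 70 mm high in all, on a 90 x 110 x 10 mm foot. Origin: centre of its underside on the bench; z up. Its top has a rectangular pocket 31 x 47 mm, 26 mm deep, over a 26 mm bore for the nose.
- pocket (a point): Centre of the mouth of the stand's pocket, 70 mm above the bench.
- meter: Hand-held moisture meter, black with orange bands, 170 g, loose, upright in its stand; lift it straight up. Origin: lowest point of its ball when fully out; z up along it. Case 28 mm (x) by 44 mm (y), from 32 to 160 mm above the origin, grippable either way; display on its -x face. In the stand its origin is 12 mm, its top 172 mm above the bench, and the lowest 26 mm of the case are in the pocket.
- ball_tip (a point): Lowest point of the meter's 14 mm steel ball; it moves up into the meter with the ball as this is pressed in.
- probe (a joint): How far the spring-loaded ball is pushed in, in m: 0 fully out, 0.010 at its stop. It begins to move at 2 N and takes 0.4 N more per mm (6 N at the stop).
- block_plane: Small block plane, 150 x 42 x 51 mm, loose on the bench; leave alone. Origin: centre of its underside.
- pencil_flat: Red flat carpenter's pencil, 168 x 12 x 10 mm, loose on the bench; leave alone. Origin: centre of its underside.
- sanding_block: Cork sanding block, 63 x 113 x 34 mm, loose on the bench; leave alone. Origin: centre of its underside.
- try_square: Try square lying flat, 177 x 118 x 19 mm, loose on the bench; leave alone. Origin: centre of its underside.

How it is judged:
On the way, in this order (a step that is already met when the one before it is completed fails the run):
1. the patch lies flat on the floor of the recess, grain along the board's, and is let go, the meter still in its stand (horizontal distance between patch and recess below 0.003 m and z of patch in the frame of recess below 0.0015 m and angle between patch's own z axis and vertical below 0.04 rad and angle between the x axis of patch and the x axis of board, either way round below 0.2 rad and contact force between the fingers and patch below 0.05 N and z of meter in the frame of stand below 0.03 m), for 0.2 s.
2. the meter is lifted clear of its stand (z of meter in the frame of stand above 0.05 m and contact force between the fingers and meter above 1 N and contact force between meter and stand below 0.05 N), for 0.1 s.
At the end, for the whole second after the job is handed in: Patch flat on the recess floor (3 mm off centre, 1.5 mm high, 2.3 deg tilt at most), grain within 11 deg of the board's. Meter gripped, still, upright within 7 deg, touching only the patch: ball within 5 mm of the cross, pushed in 1 to 9 mm, at 1 to 10 N (horizontal distance between patch and recess below 0.003 m and z of patch in the frame of recess below 0.0015 m and angle between patch's own z axis and vertical below 0.04 rad and angle between the x axis of patch and the x axis of board, either way round below 0.2 rad and horizontal distance between ball_tip and cross below 0.005 m and value of joint probe between 0.001 and 0.009 m and contact force between meter and patch between 1 and 10 N and angle between meter's own z axis and vertical below 0.12 rad and contact force between the fingers and meter above 1 N and contact force between the arm and patch below 0.05 N and contact force between meter and board below 0.05 N and contact force between meter and stand below 0.05 N and linear speed of meter below 0.02 m/s); the arm keeps its last pose, push and grip.
It fails at once if the meter is pressed hard on the patch (over 20 N) (contact force between meter and patch above 20 N).
It fails at once if a bystanding tool is pushed more than 30 mm (distance of any of block_plane, pencil_flat, sanding_block, try_square from where it was at the start of the episode above 0.03 m).
It also fails if it takes over 54 s, if anything falls off the work surface, if the arm or the gripper's body presses on something with over 40 N, if the wrist force passes 120 N, or if a joint passes its speed limit or range.

## Robot

A 6-joint arm with a two-finger parallel gripper is mounted at the origin on a cart in front of the work surface, level with it; the furniture and walls round the work are solid. World frame = base frame: x ahead of the robot, y to its left, z up, the work surface at z = 0. Lengths are in m, angles in rad, forces in N, time in s.
With the tool pointing down it reaches from about 0.375 to 0.9 m from the base axis. Payload 3.1 kg.
Tool frame: the origin (TCP) lies at the very end of the fingers, on their centre line; the grasp point (between the pads) lies 19 mm behind it; z points along the fingers, y is the direction in which the jaws open and shut (so a half turn about z gives the same grasp; the last joint's range is limited). The gripper opens to 87 mm and grips with 3 to 60 N. Pads are 19 mm wide; open, the fingers measure 117 mm over their backs; the gripper's body (75 mm by 190 mm) begins 51 mm behind the grasp point.
Start: joints at [0.998, 0.527, 1.433, -0, 1.181, -0.178], TCP at [0.24, 0.577, 0.223] pointing down, gripper open.
Joint ranges: [-3.08, 3.08], [-0.75, 2.2], [0.22, 2.44], [-1.43, 4.57], [0, 2.65], [-2.85, 2.85]. Speed limits (rad/s): [2.79, 2.79, 3.14, 3.14, 3.14, 3.14].

## Interface

Orientations are given as a unit quaternion [x, y, z, w].
In Python, from rig import robot, optics gives the robot as it stands.
- The arm moves only by the shell command python3 -m inch 'ROWS' [FORCE]. ROWS is JSON, a list of rows, each an object of numbers: "ax", "ay", "az": the turn, a rotation vector about the tool's x, y, z in rad; "dx", "dy", "dz": the shift along the tool's x, y, z in mm; "gripper": the opening in per cent of the stroke, from 0 (shut) to 100 (fully open). In form: [{"ax": .., "ay": .., "az": .., "dx": .., "dy": .., "dz": .., "gripper": ..}, ...]. A call has 1 to 8 rows; each row shifts and turns the commanded pose from where the row before left it, along the tool's axes as they then stand; what a row does not reach is not made up. A row lasts 1/10 s, in which the tool goes at most 50 mm and 8.59 degrees, less where a joint would pass 70% of its speed; a pose out of reach is approached as far as the arm can. A call with a gripper value outside its range is refused whole. The fingers move at their own pace and stop on an object; FORCE is the grip in N (left out, the last holds). Time passes only in rows, so rows that do not move let the fingers close. It gives the time, the measured TCP pose, the force and the opening at its end, in the units of the state.
- robot.get_obs(): the state, without advancing time (a new reading comes with each control period).
- optics.camera(name): name is "scene" or "top"; returns a dict with "img" (420x560x3 uint8, red, green, blue), "depth" (420x560 float32, m along the optical axis (not along the pixel's ray), 0 where there is no reading), "camera_matrix" (3x3 intrinsics, pixels), "k1" (the pictures are not rectified: a ray, as slopes to the right and down, at radius r is drawn at 1 + k1 r^2 times it, then the intrinsics apply), "position" and "attitude" of the camera in the world. Camera axes: x right, y up, looking along -z (the intrinsics and any distortion apply to the point x, -y, -z); pixel columns grow to the right and rows downward; lengths in m; the calibration is good to about 2 mm. A picture is of the moment at which its call begins.
- robot.hand_in(): hands the job in, once; it reports no verdict.
The state is a dict: "time": time; "q": joint angles; "joint_velocities": joint speeds; "joint_torque": joint torques, N m; "position": TCP position; "tool_rot": TCP orientation; "ft_force": force on the tool from outside, world axes, zero at the start; "moment": the same for the moment, N m; "grip_width": finger opening in m.
Only numpy, scipy, OpenCV 4.12 (cv2) and the standard library are available. Lean on these libraries where they do the work, as an engineer would, in place of code of your own. Each camera call takes 0.05 s, during which the arm holds its last target.

## Working session

There is one attempt and no reset: what is moved stays moved. The work goes in short steps, Python scripts to look and compute and a shell command to move; the robot and the scene stay as the last step left them, time stands still between calls to the robot, and variables do not carry over. Pictures are saved under pics/ and viewed, and the job is handed in when it is done.

```bash
ls; mkdir -p pics
cat > h.py <<'E'
import numpy as np, cv2
from scipy.spatial.transform import Rotation as R
from rig import robot, optics
def cam(n):
    return optics.camera(n)
def ray(c,u,v):
    K=np.array(c["camera_matrix"]); x=(u-K[0,2])/K[0,0]; y=(v-K[1,2])/K[1,1]
    rd=np.hypot(x,y); r=rd
    for _ in range(30): r=rd/(1+c["k1"]*r*r)
    s=r/rd if rd>0 else 1
    d=np.array([x*s,-y*s,-1.0])
    a=np.array(c["attitude"]); M=R.from_quat(a).as_matrix() if a.size==4 else a
    return np.array(c["position"]),M@d
def onz(c,u,v,z):
    p,d=ray(c,u,v); return p+d*(z-p[2])/d[2]
def dep(c,u,v):
    p,d=ray(c,u,v); return p+d*c["depth"][int(round(v)),int(round(u))]
def save(c,n): cv2.imwrite("pics/"+n,c["img"][:,:,::-1])
E
python3 - <<'E'
from h import *
import pickle
for n in("scene","top"):
    c=cam(n); save(c,n+"0.png"); pickle.dump(c,open(n+"0.pkl","wb")); print(n,c["position"],c["attitude"],c["camera_matrix"],c["k1"])
print(robot.get_obs())
E
```

```text
pics
scene [-0.20887425 -0.45837714  0.87228158] [ 0.34399051 -0.20680636 -0.482027    0.77881424] [[464.79058958   0.         281.82139939]
 [  0.         464.79058958 209.68575607]
 [  0.           0.           1.        ]] 0.023922767365430954
top [ 0.26558055 -0.04052504  1.36818198] [ 0.08928222 -0.08785864 -0.69814176  0.70491675] [[534.10674193   0.         281.35581962]
 [  0.         534.10674193 204.84209662]
 [  0.           0.           1.        ]] 0.007867171222205767
{'time': 0.1, 'q': array([ 9.97524398e-01,  5.28361873e-01,  1.43376306e+00, -2.50059097e-05,
        1.18142945e+00, -1.78475805e-01]), 'joint_velocities': array([-0.00060691, -0.00110952, -0.00464776,  0.00061737, -0.00064484,
       -0.00059521]), 'joint_torque': array([-1.34245934e-04, -4.40984845e+01, -1.77151322e+01,  6.35072007e-02,
        5.33855287e-02, -4.24880432e-05]), 'position': array([0.23998764, 0.57637037, 0.22168   ]), 'tool_rot': array([ 1.96113829e-01,  9.80580646e-01, -9.16634056e-04, -3.49306739e-04]), 'ft_force': array([ 0.30231892, -0.07212299,  0.36859648]), 'moment': array([-0.02091847,  0.01928573,  0.03787203]), 'grip_width': 0.0866982402588366}
```

View pics/scene0.png

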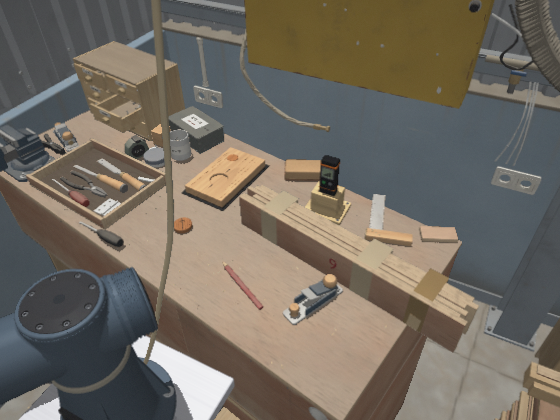

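View pics/top0.png

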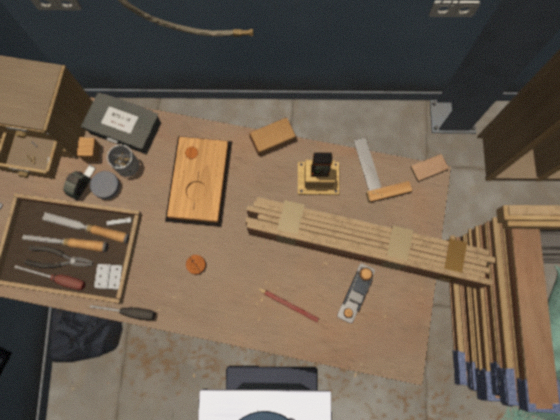

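Run:
```python
from h import *
import pickle
t=pickle.load(open("top0.pkl","rb"));s=pickle.load(open("scene0.pkl","rb"))
a=cv2.resize(t["img"][120:330,150:360],None,fx=3.7,fy=2.8,interpolation=cv2.INTER_CUBIC)
cv2.imwrite("pics/topz.png",cv2.resize(t["img"][130:280,150:350],None,fx=4,fy=4,interpolation=cv2.INTER_CUBIC)[:,:,::-1])
cv2.imwrite("pics/scz.png",cv2.resize(s["img"][140:290,160:360],None,fx=4,fy=4,interpolation=cv2.INTER_CUBIC)[:,:,::-1])
for n,u,v in [("patch",196,265),("board",197,180),("rec",195,190),("old",191,153),("stand",319,178),("metertop",322,157),("bat",290,215),("bat2",400,240),("bench",230,290),("L",255,225),("base",250,400),("tray",70,290),("tin",105,185),("mug",121,157)]:
    print(n,dep(t,u,v).round(3),t["depth"][v,u])
for n,u,v in [("patch",183,225),("metertop",331,160),("batten",290,215),("bat2",370,250)]: print(n,dep(s,u,v).round(3))
```

```text
patch [0.454 0.18  0.01 ] 1.3626848
board [0.676 0.186 0.024] 1.4047304
rec [0.649 0.191 0.021] 1.4012791
old [0.752 0.206 0.022] 1.4255836
stand [ 0.67  -0.131  0.07 ] 1.3581383
metertop [ 0.688 -0.131  0.177] 1.2585562
bat [ 0.566 -0.058  0.097] 1.3062375
bat2 [ 0.507 -0.324  0.097] 1.2900128
bench [0.392 0.092 0.006] 1.3513789
L [0.54  0.027 0.098] 1.2989879
base [ 0.129  0.035 -0.   ] 1.2918106
tray [0.388 0.495 0.008] 1.3497434
tin [0.658 0.425 0.03 ] 1.3956628
mug [0.733 0.387 0.037] 1.4071736
patch [0.45  0.174 0.015]
metertop [ 0.682 -0.14   0.175]
batten [ 0.535 -0.098  0.093]
bat2 [ 0.504 -0.312  0.101]
```

View pics/topz.png

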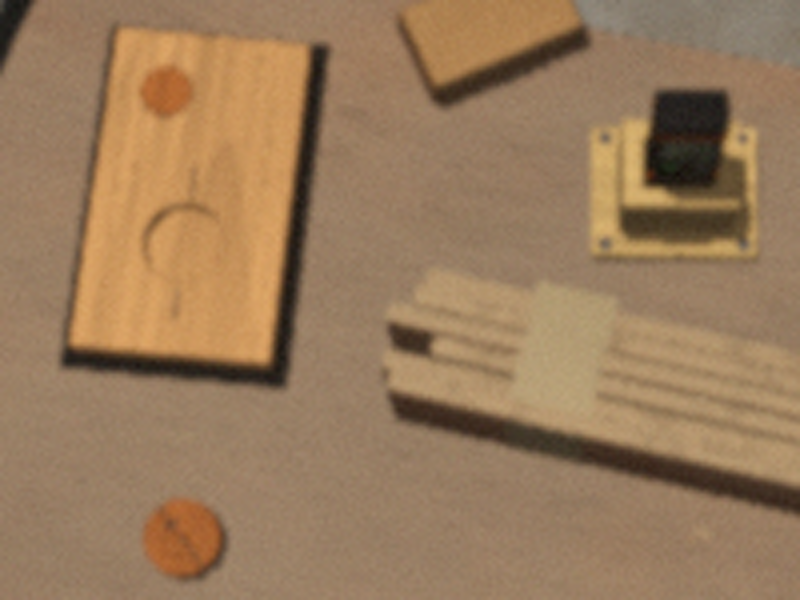

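View pics/scz.png

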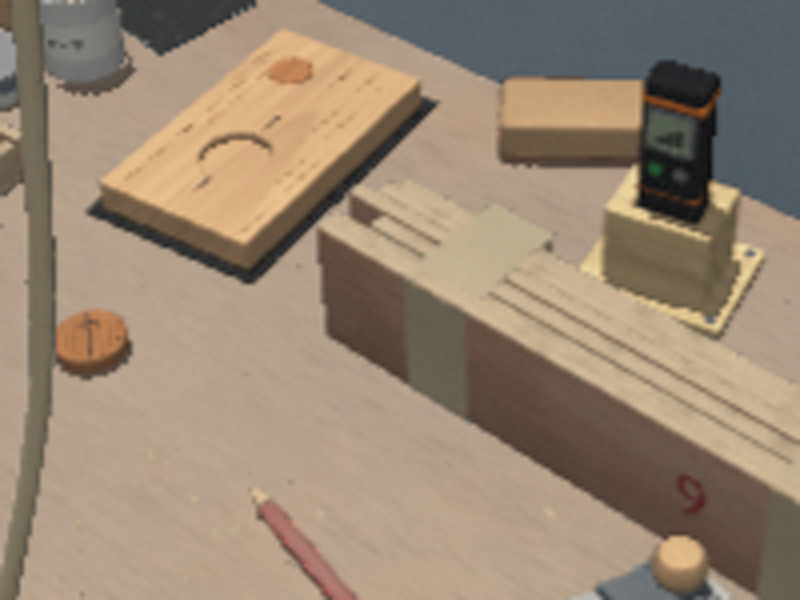

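Run:
```python
from h import *
import pickle
def w(c,pts,z): return np.array([onz(c,u,v,z) for u,v in pts])
for n,pr,br in (("top",(150,240,220,290),(150,125,240,235)),("scene",(165,210,200,240),(180,140,275,215))):
    c=pickle.load(open(n+"0.pkl","rb")); im=c["img"]; hsv=cv2.cvtColor(im,cv2.COLOR_RGB2HSV)
    x0,y0,x1,y1=pr
    print(n,"patch hsv",hsv[265 if n=="top" else 225,196 if n=="top" else 180],"board",hsv[200 if n=="top" else 185,178 if n=="top" else 205],"bench",hsv[290 if n=="top" else 240,230])
    for (x0,y0,x1,y1),z,lo,hi,k in ((pr,.014,(5,145,80),(18,255,255),"patch"),(br,.026,(5,95,90),(25,255,255),"board")):
        m=np.zeros(im.shape[:2],np.uint8); m[y0:y1,x0:x1]=cv2.inRange(hsv,lo,hi)[y0:y1,x0:x1]
        m=cv2.morphologyEx(m,cv2.MORPH_CLOSE,np.ones((5,5)) if k=="patch" else np.ones((9,9)))
        cs,_=cv2.findContours(m,cv2.RETR_EXTERNAL,cv2.CHAIN_APPROX_NONE); ct=max(cs,key=cv2.contourArea)[:,0,:].astype(float)
        P=w(c,ct,z)
        if k=="patch":
            (cx,cy),r=cv2.minEnclosingCircle((P[:,:2]*1000).astype(np.float32)); print("patch",cx,cy,r,"area r",np.sqrt(cv2.contourArea((P[:,:2]*1000).astype(np.float32))/np.pi))
            M=cv2.moments((P[:,:2]*1000).astype(np.float32)); print(M['m10']/M['m00'],M['m01']/M['m00'])
        else:
            print(k,cv2.minAreaRect((P[:,:2]*1000).astype(np.float32)))
    cv2.imwrite("pics/m_%s.png"%n,m)
```

```text
top patch hsv [ 13 168 143] board [ 16 142 205] bench [ 14  92 161]
patch 455.6327209472656 180.94683837890625 25.004579544067383 area r 23.27774610449675
455.3719589084344 181.2079890552725
board ((684.011962890625, 193.61709594726562), (295.8253173828125, 235.13812255859375), 1.6830155849456787)
scene patch hsv [ 12 139 180] board [ 17 100 228] bench [ 15  57 182]Traceback (most recent call last):
  File "<stdin>", line 11, in <module>
ValueError: max() iterable argument is empty
```

Run:
```python
from h import *
import pickle
out=[]
for n,pr,br,ps,bs in (("top",(150,240,220,290),(150,125,240,235),145,118),("scene",(165,210,200,240),(180,140,275,215),105,80)):
    c=pickle.load(open(n+"0.pkl","rb")); im=c["img"]; hsv=cv2.cvtColor(im,cv2.COLOR_RGB2HSV)
    hsv=cv2.cvtColor(cv2.GaussianBlur(im,(3,3),0),cv2.COLOR_RGB2HSV)
    vis=im.copy()
    for (x0,y0,x1,y1),z,lo,hi,k in ((pr,.014,(5,ps,60),(20,255,255),"patch"),(br,.026,(5,bs,110 if n=="top" else 170),(25,255,255),"board")):
        m=np.zeros(im.shape[:2],np.uint8); m[y0:y1,x0:x1]=cv2.inRange(hsv,lo,hi)[y0:y1,x0:x1]
        m=cv2.morphologyEx(m,cv2.MORPH_CLOSE,np.ones((5,5)))
        cs,_=cv2.findContours(m,cv2.RETR_EXTERNAL,cv2.CHAIN_APPROX_NONE); ct=max(cs,key=cv2.contourArea)
        cv2.drawContours(vis,[ct],-1,(0,255,0),1)
        P=np.array([onz(c,u,v,z)[:2]*1000 for u,v in ct[:,0,:]]).astype(np.float32)
        if k=="patch":
            M=cv2.moments(P); print(n,"patch",M['m10']/M['m00'],M['m01']/M['m00'],"r",np.sqrt(cv2.contourArea(P)/np.pi))
        else: print(n,k,cv2.minAreaRect(P),cv2.boxPoints(cv2.minAreaRect(P)).round(1).tolist())
    x0,y0,x1,y1=(140,120,240,290) if n=="top" else (160,130,300,245)
    out.append(cv2.resize(vis[y0:y1,x0:x1],(390,590) if n=="top" else (400,330),interpolation=cv2.INTER_NEAREST))
a=np.zeros((590,790,3),np.uint8);a[:,:390]=out[0];a[:330,390:]=out[1]
cv2.imwrite("pics/cont.png",a[:,:,::-1])
```

```text
top patch 455.39648368109556 181.2547345707091 r 23.07714465234716
top board ((681.5641479492188, 185.57675170898438), (134.43211364746094, 223.6456298828125), 85.17161560058594) [[564.5, 128.0], [787.2999877929688, 109.19999694824219], [798.5999755859375, 243.10000610351562], [575.7999877929688, 262.0]]
scene patch 450.87441281992216 176.51046526806817 r 25.08123047910758
scene board ((682.1732177734375, 185.0114288330078), (131.9037322998047, 222.20797729492188), 85.07950592041016) [[565.7999877929688, 128.8000030517578], [787.2000122070312, 109.80000305175781], [798.5, 241.1999969482422], [577.0999755859375, 260.20001220703125]]
```

View pics/cont.png

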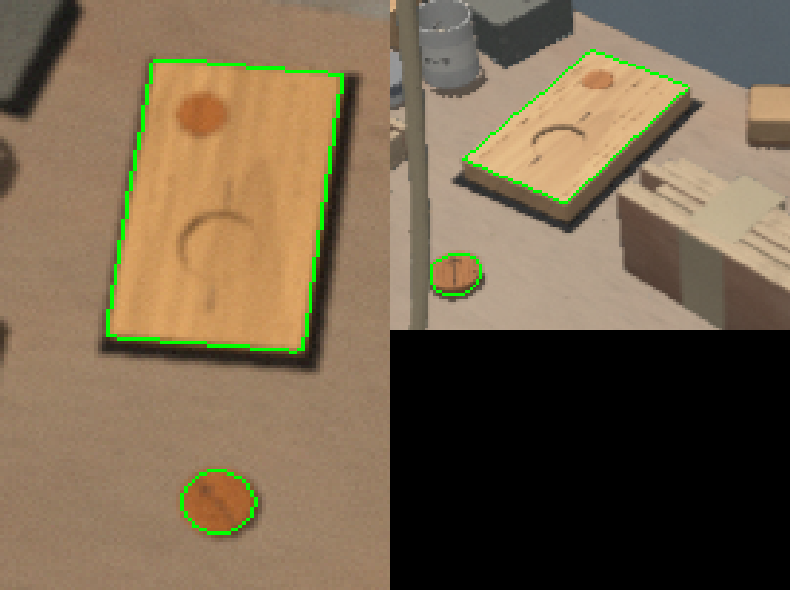

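Run:
```python
from h import *
import pickle
out=[]
for n,(cx,cy),r in (("top",(455.4,181.2),19),("scene",(453.5,179.5),19)):
    c=pickle.load(open(n+"0.pkl","rb")); im=c["img"].astype(float)
    g=im[:,:,0]  # red channel: pencil dark on brown
    x0,y0,x1,y1=(180,248,215,282) if n=="top" else (165,212,202,240)
    P=[];W=[]
    for v in range(y0,y1):
        for u in range(x0,x1):
            p=onz(c,u,v,.014)[:2]*1000
            if np.hypot(*(p-[cx,cy]))<r: P.append(p);W.append(g[v,u])
    P=np.array(P);W=np.array(W); sel=W<np.percentile(W,16)
    Q=P[sel].astype(np.float32); l=cv2.fitLine(Q,cv2.DIST_HUBER,0,.01,.01).ravel()
    print(n,len(P),"dir",np.degrees(np.arctan2(l[1],l[0])),l[2:],W.mean(),W[sel].mean())
    z=cv2.resize(c["img"][y0:y1,x0:x1],(400,400),interpolation=cv2.INTER_CUBIC); out.append(z)
cv2.imwrite("pics/patchz.png",np.hstack(out)[:,:,::-1])
# meter / stand
c=pickle.load(open("top0.pkl","rb")); x0,y0,x1,y1=285,140,350,205
z=cv2.resize(c["img"][y0:y1,x0:x1],(400,400),interpolation=cv2.INTER_CUBIC)
s=pickle.load(open("scene0.pkl","rb")); 
z2=cv2.resize(s["img"][145:225,295:360],(325,400),interpolation=cv2.INTER_CUBIC)
cv2.imwrite("pics/meterz.png",np.hstack([z,z2])[:,:,::-1])
o=robot.get_obs(); print(R.from_quat(o["tool_rot"]).as_matrix().round(3))
# depth height maps
hm=[]
for n in("top","scene"):
    cc=pickle.load(open(n+"0.pkl","rb"))
    K=cc["camera_matrix"]
    for v in range(130,420 if n=="top" else 300,1):
        for u in range(130,460,1):
            p,d=ray(cc,u,v); q=p+d*cc["depth"][v,u]
            hm.append((n=="top",u,v,*q))
hm=np.array(hm); np.save("hm.npy",hm)
m=hm[(hm[:,5]>.160)&(hm[:,5]<.19)&(abs(hm[:,3]-.685)<.06)&(abs(hm[:,4]+.135)<.06)]
for t in(0,1):
    q=m[m[:,0]==t]; print("meter top",t,len(q),q[:,3:].mean(0),q[:,3:].min(0),q[:,3:].max(0))
b=hm[(hm[:,0]==1)&(hm[:,5]>.08)&(hm[:,3]<.64)]
print("battens", b[:,3:].min(0),b[:,3:].max(0)); print(cv2.boxPoints(cv2.minAreaRect((b[:,3:5]*1000).astype(np.float32))))
```

```text
top 173 dir 39.09451 [455.37842 182.74889] 162.71676300578034 143.96
scene 115 dir 36.20577 [456.46738 181.7308 ] 172.55652173913043 136.72222222222223
[[-0.923  0.385 -0.001]
 [ 0.385  0.923 -0.002]
 [ 0.    -0.002 -1.   ]]
meter top 0 186 [ 0.68283418 -0.13666818  0.16988588] [ 0.67096216 -0.15672266  0.16002074] [ 0.70316428 -0.11301878  0.17607115]
meter top 1 223 [ 0.68887718 -0.13286242  0.17113586] [ 0.67504695 -0.15352374  0.16004606] [ 0.70418411 -0.11085064  0.17799215]
battens [ 0.26558055 -0.46434006  0.08004812] [0.61427021 0.05250033 1.36818198]
[[ 265.5807   -40.52516]
 [ 413.1502  -494.9294 ]
 [ 747.6822  -386.28888]
 [ 600.1127    68.11539]]
```

View pics/patchz.png

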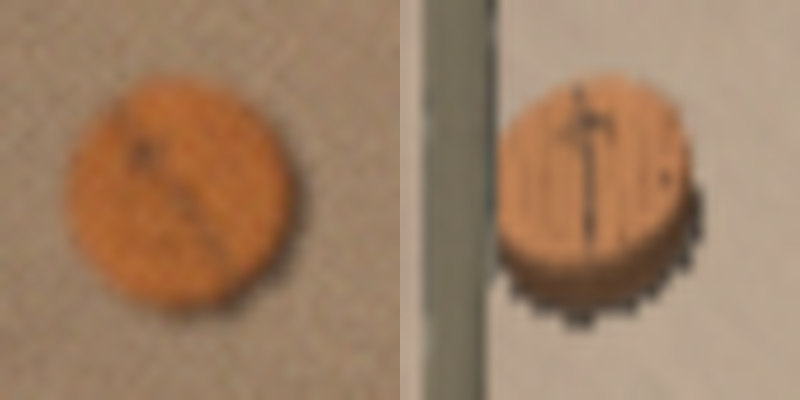

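View pics/meterz.png

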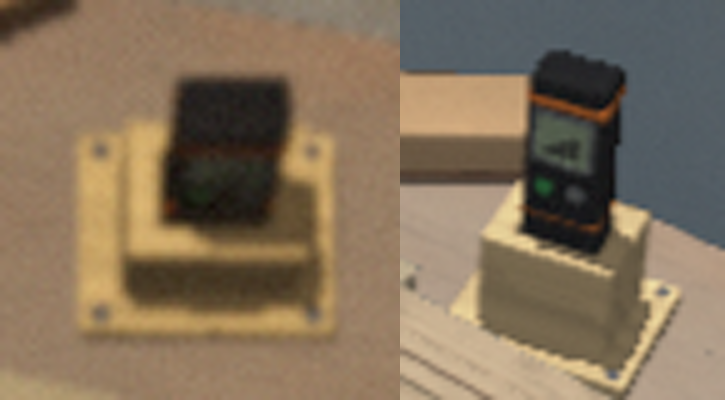

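Run:
```python
from h import *
import pickle
t=pickle.load(open("top0.pkl","rb"));s=pickle.load(open("scene0.pkl","rb"))
a=onz(s,181.0,217.7,.014);b=onz(s,182.1,228.9,.014); print("line",a,b,np.degrees(np.arctan2(*(a-b)[1::-1])))
q=onz(s,165+182*.0925-.5,212+124*.07-.5,.014);print("cross",q)
q=onz(t,180+144*35/400-.5,248+156*34/400-.5,.014);print("cross top",q)
for n,p,d in(("scene",(165,210,200,240),s),):pass
def px(u,v):return 285+u*.1625-.5,140+v*.1625-.5
P=[onz(t,*px(u,v),.01)[:2]*1000 for u,v in((78,135),(335,135),(335,331),(77,331))];print("foot",np.round(P,1),np.mean(P,0))
P=[onz(t,*px(u,v),.172)[:2]*1000 for u,v in((180,80),(291,80),(283,152),(170,147))];print("metertop",np.round(P,1),np.mean(P,0))
P=[onz(t,*px(u,v),.07)[:2]*1000 for u,v in((128,122),(318,128),(316,257),(125,257))];print("block top",np.round(P,1),np.mean(P,0))
hm=np.load("hm.npy")
b=hm[(hm[:,0]==1)&(hm[:,5]>.08)&(hm[:,5]<.15)&(hm[:,3]<.63)&(hm[:,4]>-.5)&(hm[:,1]>240)&(hm[:,2]>190)&(hm[:,2]<290)]
print(b[:,5].max(),np.percentile(b[:,5],[50,95]),cv2.boxPoints(cv2.minAreaRect((b[:,3:5]*1000).astype(np.float32))))
# rope
for v in(50,150,250,340):
    for u in range(140,180):
        if s["depth"][v,u]and s["depth"][v,u]<1.0: print(v,u,dep(s,u,v).round(3));break
```

```text
line [0.47163501 0.1959289  0.014     ] [0.43805011 0.16820601 0.014     ] 39.538200401144834
cross [0.4641572  0.18944957 0.014     ]
cross top [0.46373908 0.1899818  0.014     ]
foot [[ 734.6  -77.3]
 [ 735.7 -189.2]
 [ 647.  -187.7]
 [ 645.9  -77.1]] [ 690.80013435 -132.81682456]
metertop [[ 701.4 -112.1]
 [ 701.8 -154.9]
 [ 672.5 -151.4]
 [ 674.1 -108.2]] [ 687.45302822 -131.66567621]
block top [[ 719.8  -96.5]
 [ 717.9 -175.6]
 [ 661.8 -173.9]
 [ 661.   -95.2]] [ 690.11555437 -135.29434367]
0.10862723528301133 [0.09286829 0.10201272] [[ 416.0815   -463.721   ]
 [ 504.55762  -484.16162 ]
 [ 625.8408     40.806824]
 [ 537.36475    61.247437]]
50 155 [ 0.136 -0.141  0.675]
150 163 [ 0.128 -0.129  0.555]
250 166 [ 0.116 -0.105  0.382]
340 140 [ 0.136  0.062 -0.002]
```

```bash
cat >> h.py <<'E'
def go(tx,ty,tz,yaw):
    "tool-frame delta (mm) from the current pose to target TCP, jaw yaw deg; shift at current axes"
    o=robot.get_obs(); M=R.from_quat(o["tool_rot"]).as_matrix()
    d=M.T@((np.array([tx,ty,tz])-o["position"])*1000)
    y=np.degrees(np.arctan2(M[1,1],M[0,1])); e=(yaw-y+90)%180-90
    tilt=M[:,2]
    print("t %.1f"%o["time"],"pos",o["position"].round(4),"yaw %.2f"%y,"z",tilt.round(4),"F",o["ft_force"].round(2),"w %.4f"%o["grip_width"],"q",o["q"].round(2))
    tgt=R.from_matrix(np.array([[np.sin(np.radians(y+e)),np.cos(np.radians(y+e)),0],[-np.cos(np.radians(y+e)),np.sin(np.radians(y+e)),0],[0,0,-1]]))
    print("shift",d.round(1),"turn(rotvec rad)",(R.from_matrix(M).inv()*tgt).as_rotvec().round(4))
E
python3 - <<'E'
from h import *
go(.4555,.182,.08,67.4)
E
```

```text
t 0.1 pos [0.24   0.5764 0.2217] yaw 67.38 z [-0.001  -0.0017 -1.    ] F [ 0.3  -0.07  0.37] w 0.0867 q [ 1.    0.53  1.43 -0.    1.18 -0.18]Traceback (most recent call last):
  File "<stdin>", line 2, in <module>
  File "h.py", line 26, in go
    tgt=R.from_matrix(np.array([[np.sin(np.radians(y+e)),np.cos(np.radians(y+e)),0],[-np.cos(np.radians(y+e)),np.sin(np.radians(y+e)),0],[0,0,-1]]))
  File "scipy/spatial/transform/_rotation.pyx", line 1143, in scipy.spatial.transform._rotation.Rotation.from_matrix
ValueError: Non-positive determinant (left-handed or null coordinate frame) in rotation matrix 0: [[ 0.92321022  0.38429532  0.        ]
 [-0.38429532  0.92321022  0.        ]
 [ 0.          0.         -1.        ]].
```

```bash
sed -i 's/\[\[np.sin(np.radians(y+e)),/[[-np.sin(np.radians(y+e)),/; s/\[-np.cos(np.radians(y+e)),/[np.cos(np.radians(y+e)),/' h.py
python3 - <<'E'
from h import *
go(.4555,.182,.08,67.4)
E
```

```text
t 0.1 pos [0.24   0.5764 0.2217] yaw 67.38 z [-0.001  -0.0017 -1.    ] F [ 0.3  -0.07  0.37] w 0.0867 q [ 1.    0.53  1.43 -0.    1.18 -0.18]
shift [-350.7 -280.9  142.1] turn(rotvec rad) [-0.0019 -0.0003 -0.0003]
```

```bash
python3 -m inch '[{"dx":-29,"dy":-23.5,"gripper":100},{"dx":-29,"dy":-23.5},{"dx":-29,"dy":-23.5},{"dx":-29,"dy":-23.5},{"dx":-29,"dy":-23.5},{"dx":-29,"dy":-23.5},{"dx":-29,"dy":-23.5},{"dx":-29,"dy":-23.5}]' 20
python3 - <<'E'
from h import *
go(.4555,.182,.08,67.4)
E
```

```text
t 0.1 pos [0.24   0.5764 0.2217] yaw 67.38 z [-0.001  -0.0017 -1.    ] F [ 0.3  -0.07  0.37] w 0.0867 q [ 1.    0.53  1.43 -0.    1.18 -0.18]
shift [-350.7 -280.9  142.1] turn(rotvec rad) [-0.0019 -0.0003 -0.0003]invalid input
```

```bash
python3 -m inch '[{"ax":0,"ay":0,"az":0,"dx":-29,"dy":-23.5,"dz":0,"gripper":100},{"ax":0,"ay":0,"az":0,"dx":-29,"dy":-23.5,"dz":0,"gripper":100},{"ax":0,"ay":0,"az":0,"dx":-29,"dy":-23.5,"dz":0,"gripper":100},{"ax":0,"ay":0,"az":0,"dx":-29,"dy":-23.5,"dz":0,"gripper":100},{"ax":0,"ay":0,"az":0,"dx":-29,"dy":-23.5,"dz":0,"gripper":100},{"ax":0,"ay":0,"az":0,"dx":-29,"dy":-23.5,"dz":0,"gripper":100},{"ax":0,"ay":0,"az":0,"dx":-29,"dy":-23.5,"dz":0,"gripper":100},{"ax":0,"ay":0,"az":0,"dx":-29,"dy":-23.5,"dz":0,"gripper":100}]' 20
python3 - <<'E'
from h import *
go(.4555,.182,.08,67.4)
E
```

```text
time: 0.9
position: [0.3824, 0.3127, 0.2223]
tool_rot: [0.196, 0.981, -0.0, -0.0]
ft_force: [-0.0, 0.4, 0.2]
grip_width: 0.0873
t 0.9 pos [0.3824 0.3127 0.2223] yaw 67.39 z [-5.e-04 -3.e-04 -1.e+00] F [-0.01  0.39  0.2 ] w 0.0873 q [ 0.46  0.35  1.75 -0.    1.04 -0.72]
shift [-117.7  -92.5  142.3] turn(rotvec rad) [-0.0004 -0.0003 -0.0001]
```

```bash
python3 -m inch '[{"ax":0,"ay":0,"az":0,"dx":-29.5,"dy":-23,"dz":20,"gripper":100},{"ax":0,"ay":0,"az":0,"dx":-29.5,"dy":-23,"dz":20,"gripper":100},{"ax":0,"ay":0,"az":0,"dx":-29.5,"dy":-23,"dz":30,"gripper":100},{"ax":0,"ay":0,"az":0,"dx":-29.5,"dy":-23.5,"dz":35,"gripper":100},{"ax":0,"ay":0,"az":0,"dx":0,"dy":0,"dz":37,"gripper":100},{"ax":0,"ay":0,"az":0,"dx":0,"dy":0,"dz":0,"gripper":100},{"ax":0,"ay":0,"az":0,"dx":0,"dy":0,"dz":0,"gripper":100}]' 20
python3 - <<'E'
from h import *
go(.4555,.182,.0095,67.4)
c=cam("scene"); cv2.imwrite("pics/s1.png",cv2.resize(c["img"][120:320,60:320],None,fx=3,fy=3,interpolation=cv2.INTER_CUBIC)[:,:,::-1])
E
```

```text
time: 1.6
position: [0.4542, 0.1843, 0.0812]
tool_rot: [0.196, 0.981, -0.0, -0.001]
ft_force: [-0.2, 0.1, 0.3]
grip_width: 0.0869
t 1.6 pos [0.4542 0.1843 0.0812] yaw 67.38 z [-2.8e-03 -3.0e-04 -1.0e+00] F [-0.21  0.05  0.26] w 0.0869 q [ 0.16  0.58  1.89  0.    0.67 -1.02]
shift [-2.3 -1.5 71.7] turn(rotvec rad) [-0.0014 -0.0024 -0.0004]
```

View pics/s1.png

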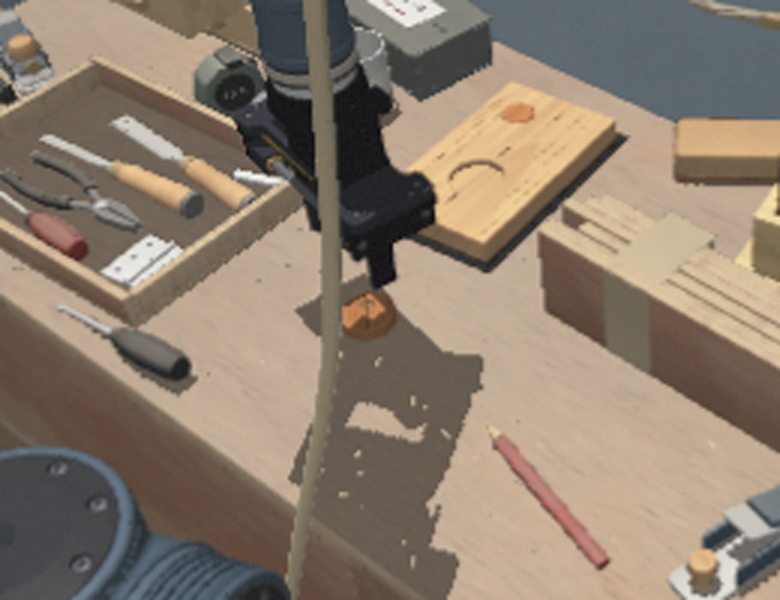

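```bash
python3 -m inch '[{"ax":0,"ay":0,"az":0,"dx":-1,"dy":-0.5,"dz":20,"gripper":100},{"ax":0,"ay":0,"az":0,"dx":0,"dy":0,"dz":20,"gripper":100},{"ax":0,"ay":0,"az":0,"dx":0,"dy":0,"dz":15,"gripper":100},{"ax":0,"ay":0,"az":0,"dx":0,"dy":0,"dz":10,"gripper":100},{"ax":0,"ay":0,"az":0,"dx":0,"dy":0,"dz":4,"gripper":100},{"ax":0,"ay":0,"az":0,"dx":0,"dy":0,"dz":0,"gripper":100},{"ax":0,"ay":0,"az":0,"dx":0,"dy":0,"dz":0,"gripper":100}]' 20
python3 - <<'E'
from h import *
go(.4555,.182,.0095,67.4)
c=cam("scene")
for v in range(10,420,40):
    r=[(c["depth"][v,u],u) for u in range(110,200) if c["depth"][v,u]>0]; d,u=min(r); print(v,u,dep(c,u,v).round(3))
cv2.imwrite("pics/s2.png",cv2.resize(c["img"][190:250,140:220],None,fx=8,fy=8,interpolation=cv2.INTER_CUBIC)[:,:,::-1])
E
```

```text
time: 2.35
position: [0.4563, 0.1838, 0.0134]
tool_rot: [0.196, 0.981, 0.0, 0.001]
ft_force: [-0.3, -1.0, -0.2]
grip_width: 0.0866
t 2.4 pos [0.4563 0.1838 0.0134] yaw 67.41 z [ 1.7e-03  3.0e-04 -1.0e+00] F [-0.3  -1.   -0.21] w 0.0866 q [ 0.16  0.72  1.91 -0.    0.51 -1.02]
shift [ 0.1 -2.   3.9] turn(rotvec rad) [0.0009 0.0015 0.0001]
10 159 [ 0.138 -0.153  0.714]
50 159 [ 0.135 -0.147  0.676]
90 164 [ 0.133 -0.145  0.633]
130 165 [ 0.129 -0.138  0.584]
170 167 [ 0.127 -0.13   0.526]
210 170 [ 0.124 -0.122  0.46 ]
250 169 [ 0.117 -0.11   0.383]
290 160 [ 0.101 -0.086  0.296]
330 115 [ 0.003 -0.094  0.329]
370 113 [-0.033 -0.112  0.296]
410 110 [-0.037 -0.054  0.127]
```

View pics/s2.png

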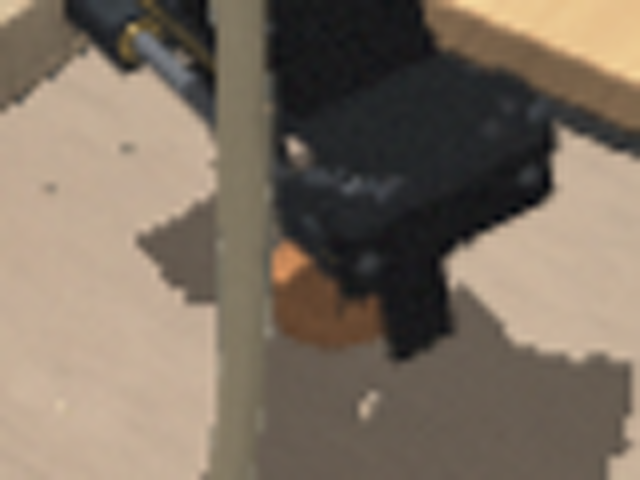

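```bash
python3 -m inch '[{"ax":0,"ay":0,"az":0,"dx":0,"dy":-1.5,"dz":3,"gripper":100},{"ax":0,"ay":0,"az":0,"dx":0,"dy":0,"dz":0,"gripper":100},{"ax":0,"ay":0,"az":0,"dx":0,"dy":0,"dz":0,"gripper":100}]' 20
python3 - <<'E'
from h import *
go(.4555,.182,.0095,67.4)
E
```

```text
time: 2.7
position: [0.4551, 0.182, 0.0096]
tool_rot: [0.196, 0.981, -0.0, -0.0]
ft_force: [-0.3, -0.4, -0.2]
grip_width: 0.0869
t 2.7 pos [0.4551 0.182  0.0096] yaw 67.37 z [-1.e-04 -0.e+00 -1.e+00] F [-0.29 -0.36 -0.18] w 0.0869 q [ 0.15  0.73  1.92  0.    0.5  -1.02]
shift [-0.3  0.2  0.1] turn(rotvec rad) [-0.     -0.0001 -0.0006]
```

```bash
python3 -m inch '[{"ax":0,"ay":0,"az":0,"dx":0,"dy":0,"dz":0,"gripper":45},{"ax":0,"ay":0,"az":0,"dx":0,"dy":0,"dz":0,"gripper":45},{"ax":0,"ay":0,"az":0,"dx":0,"dy":0,"dz":0,"gripper":45},{"ax":0,"ay":0,"az":0,"dx":0,"dy":0,"dz":0,"gripper":45},{"ax":0,"ay":0,"az":0,"dx":0,"dy":0,"dz":0,"gripper":45},{"ax":0,"ay":0,"az":0,"dx":0,"dy":0,"dz":0,"gripper":45},{"ax":0,"ay":0,"az":0,"dx":0,"dy":0,"dz":0,"gripper":45},{"ax":0,"ay":0,"az":0,"dx":0,"dy":0,"dz":0,"gripper":45}]' 20
python3 - <<'E'
from h import *
go(.4555,.182,.0095,67.4)
E
```

```text
time: 3.5
position: [0.4552, 0.1821, 0.0095]
tool_rot: [0.196, 0.981, 0.0, 0.0]
ft_force: [-0.7, -0.1, 0.1]
grip_width: 0.0486
t 3.5 pos [0.4552 0.1821 0.0095] yaw 67.38 z [ 0.  0. -1.] F [-0.66 -0.06  0.12] w 0.0486 q [ 0.15  0.73  1.92  0.    0.5  -1.02]
shift [-0.3  0.   0. ] turn(rotvec rad) [ 0.      0.     -0.0003]
```

```bash
python3 -m inch '[{"ax":0,"ay":0,"az":0,"dx":0,"dy":0,"dz":0,"gripper":45},{"ax":0,"ay":0,"az":0,"dx":0,"dy":0,"dz":-5,"gripper":45},{"ax":0,"ay":0,"az":0,"dx":0,"dy":0,"dz":-15,"gripper":45},{"ax":0,"ay":0,"az":0,"dx":0,"dy":0,"dz":-20,"gripper":45},{"ax":0,"ay":0,"az":0,"dx":0,"dy":0,"dz":-20,"gripper":45},{"ax":0,"ay":0,"az":0,"dx":0,"dy":0,"dz":0,"gripper":45},{"ax":0,"ay":0,"az":0,"dx":0,"dy":0,"dz":0,"gripper":45}]' 20
python3 - <<'E'
from h import *
go(.6471,.1882,.0695,23)
c=cam("scene")
cv2.imwrite("pics/s3.png",cv2.resize(c["img"][180:240,140:220],None,fx=8,fy=8,interpolation=cv2.INTER_CUBIC)[:,:,::-1])
E
```

```text
time: 4.2
position: [0.4553, 0.1821, 0.0699]
tool_rot: [0.196, 0.981, 0.0, 0.001]
ft_force: [0.3, 0.5, -0.9]
grip_width: 0.0485
t 4.2 pos [0.4553 0.1821 0.0699] yaw 67.38 z [ 1.1e-03  1.0e-04 -1.0e+00] F [ 0.34  0.46 -0.94] w 0.0485 q [ 0.15  0.61  1.9  -0.    0.64 -1.02]
shift [-174.7   79.4    0.6] turn(rotvec rad) [9.000e-04 7.000e-04 7.746e-01]
```

View pics/s3.png

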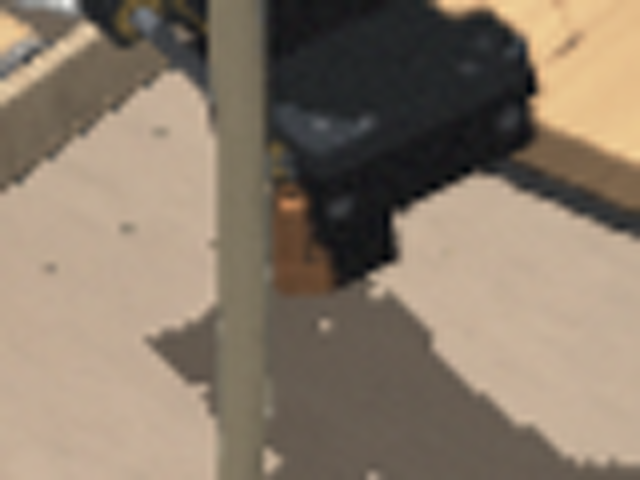

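```bash
python3 -m inch '[{"ax":0,"ay":0,"az":0,"dx":-20,"dy":9,"dz":0,"gripper":45},{"ax":0,"ay":0,"az":0,"dx":-35,"dy":16,"dz":0,"gripper":45},{"ax":0,"ay":0,"az":0,"dx":-40,"dy":18,"dz":0,"gripper":45},{"ax":0,"ay":0,"az":0,"dx":-40,"dy":18,"dz":0,"gripper":45},{"ax":0,"ay":0,"az":0,"dx":-30,"dy":14,"dz":0,"gripper":45},{"ax":0,"ay":0,"az":0,"dx":-9.7,"dy":4.4,"dz":0,"gripper":45},{"ax":0,"ay":0,"az":0.08,"dx":0,"dy":0,"dz":0,"gripper":45},{"ax":0,"ay":0,"az":0.12,"dx":0,"dy":0,"dz":0,"gripper":45}]' 20
python3 -m inch '[{"ax":0,"ay":0,"az":0.14,"dx":0,"dy":0,"dz":0,"gripper":45},{"ax":0,"ay":0,"az":0.14,"dx":0,"dy":0,"dz":0,"gripper":45},{"ax":0,"ay":0,"az":0.14,"dx":0,"dy":0,"dz":0,"gripper":45},{"ax":0,"ay":0,"az":0.1,"dx":0,"dy":0,"dz":0,"gripper":45},{"ax":0,"ay":0,"az":0.055,"dx":0,"dy":0,"dz":0,"gripper":45},{"ax":0,"ay":0,"az":0,"dx":0,"dy":0,"dz":0,"gripper":45},{"ax":0,"ay":0,"az":0,"dx":0,"dy":0,"dz":0,"gripper":45}]' 20
python3 - <<'E'
from h import *
go(.6471,.1882,.0695,23)
for n in("scene","top"):
    c=cam(n); b=(120,200,170,270) if n=="scene" else (130,215,150,250)
    cv2.imwrite("pics/%s4.png"%n,cv2.resize(c["img"][b[0]:b[1],b[2]:b[3]],None,fx=8 if n=="scene" else 7,fy=7,interpolation=cv2.INTER_CUBIC)[:,:,::-1])
E
```

```text
time: 5.05
position: [0.645, 0.1879, 0.0675]
tool_rot: [0.295, 0.955, -0.001, -0.002]
ft_force: [0.1, 0.0, -0.6]
grip_width: 0.0483
time: 5.75
position: [0.6454, 0.1881, 0.0685]
tool_rot: [0.552, 0.834, -0.001, -0.001]
ft_force: [0.1, -0.1, -0.2]
grip_width: 0.0485
t 5.8 pos [0.6454 0.1881 0.0685] yaw 23.06 z [-3.e-03 -3.e-04 -1.e+00] F [ 0.11 -0.07 -0.24] w 0.0485 q [ 0.12  0.77  1.42  0.    0.95 -0.28]
shift [-0.6  1.6 -1. ] turn(rotvec rad) [-0.0029 -0.0009  0.001 ]
```

View pics/scene4.png

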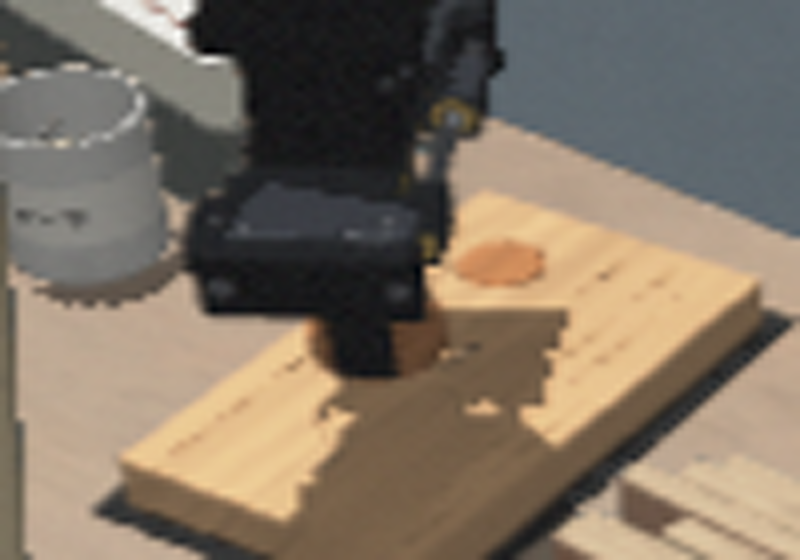

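View pics/top4.png

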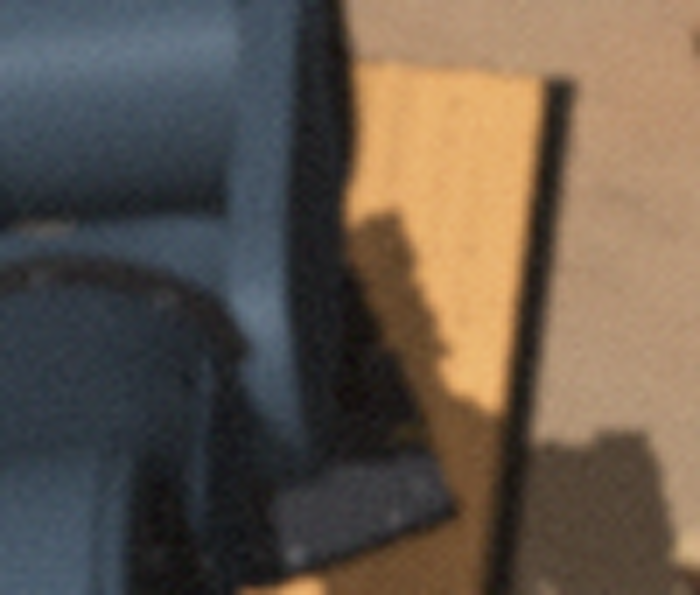

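```bash
cat >> h.py <<'E'
def proj(c,P):
    M=R.from_quat(c["attitude"]).as_matrix()@np.diag([1,-1,-1]); 
    rv=cv2.Rodrigues(M.T)[0]; tv=-M.T@np.array(c["position"])
    return cv2.projectPoints(np.atleast_2d(P).astype(float),rv,tv,np.array(c["camera_matrix"]),np.array([c["k1"],0,0,0,0.]))[0][:,0]
E
python3 - <<'E'
from h import *
c=cam("scene"); o=robot.get_obs(); p=o["position"]
a=np.linspace(0,2*np.pi,60)
P=np.array([[p[0]+.025*np.cos(t),p[1]+.025*np.sin(t),z] for z in(p[2]-.0095,p[2]+.0045) for t in a])
q=proj(c,P); print(q.min(0),q.max(0))
m=c["img"][155:180,200:235]
h=cv2.cvtColor(c["img"],cv2.COLOR_RGB2HSV)
for v in(164,166,168,170,172): print(v,[int(x) for x in h[v,204:232,0]],"\n  ",[int(x) for x in h[v,204:232,1]])
b=(150,186,200,240);vis=c["img"].copy()
z=cv2.resize(vis[b[0]:b[1],b[2]:b[3]],None,fx=16,fy=16,interpolation=cv2.INTER_NEAREST)
for u,v in q: cv2.circle(z,(int((u-b[2]+.5)*16),int((v-b[0]+.5)*16)),2,(0,255,0),-1)
cv2.imwrite("pics/s5.png",z[:,:,::-1])
E
```

```text
[207.59690816 159.79863188] [225.77602102 174.45947012]
164 [105, 120, 135, 120, 135, 90, 135, 130, 105, 120, 105, 83, 100, 90, 60, 105, 110, 10, 120, 13, 12, 13, 15, 16, 16, 16, 15, 15] 
   [36, 21, 41, 9, 19, 10, 18, 29, 21, 20, 20, 39, 33, 28, 10, 20, 29, 35, 11, 103, 132, 119, 104, 101, 101, 101, 101, 100]
166 [15, 15, 14, 15, 13, 13, 12, 7, 90, 135, 80, 60, 110, 120, 90, 13, 13, 13, 12, 12, 13, 13, 14, 16, 15, 15, 15, 15] 
   [62, 62, 63, 80, 114, 130, 113, 55, 10, 35, 29, 9, 27, 19, 20, 129, 131, 129, 129, 125, 130, 126, 103, 98, 99, 96, 98, 100]
168 [15, 17, 17, 18, 14, 14, 12, 10, 102, 130, 90, 120, 114, 90, 130, 11, 13, 12, 13, 13, 12, 12, 15, 15, 15, 15, 16, 15] 
   [71, 91, 94, 94, 109, 122, 128, 96, 44, 28, 20, 32, 47, 9, 31, 115, 141, 129, 133, 131, 126, 129, 102, 94, 99, 96, 97, 97]
170 [18, 18, 18, 18, 15, 15, 12, 12, 10, 66, 135, 0, 90, 0, 96, 13, 12, 13, 13, 13, 13, 15, 15, 15, 15, 15, 15, 15] 
   [93, 94, 96, 96, 108, 122, 122, 114, 27, 47, 19, 11, 10, 0, 49, 99, 126, 128, 125, 129, 129, 110, 104, 97, 95, 96, 96, 99]
172 [18, 16, 15, 16, 17, 16, 14, 14, 4, 90, 170, 108, 120, 90, 120, 6, 12, 13, 13, 14, 15, 15, 15, 15, 16, 16, 14, 15] 
   [96, 105, 106, 103, 96, 101, 110, 109, 50, 28, 33, 53, 11, 10, 20, 64, 126, 129, 117, 103, 96, 94, 94, 96, 97, 93, 96, 98]
```

View pics/s5.png

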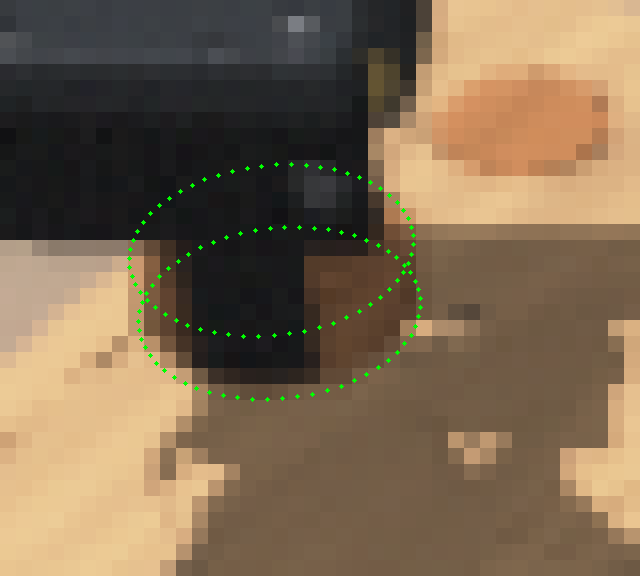

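```bash
python3 -m inch '[{"ax":0,"ay":0,"az":0,"dx":-0.5,"dy":1.5,"dz":10,"gripper":45},{"ax":0,"ay":0,"az":0,"dx":0,"dy":0,"dz":12,"gripper":45},{"ax":0,"ay":0,"az":0,"dx":0,"dy":0,"dz":7,"gripper":45},{"ax":0,"ay":0,"az":0,"dx":0,"dy":0,"dz":0,"gripper":45},{"ax":0,"ay":0,"az":0,"dx":0,"dy":0,"dz":0,"gripper":45},{"ax":0,"ay":0,"az":0,"dx":0,"dy":0,"dz":0,"gripper":45}]' 20
python3 - <<'E'
from h import *
go(.6471,.1882,.0285,23)
E
```

```text
time: 6.5
position: [0.6489, 0.1883, 0.0407]
tool_rot: [0.552, 0.834, 0.0, 0.0]
ft_force: [-0.4, 0.6, -0.2]
grip_width: 0.0486
t 6.5 pos [0.6489 0.1883 0.0407] yaw 22.98 z [ 6.e-04  1.e-04 -1.e+00] F [-0.36  0.64 -0.2 ] w 0.0486 q [ 0.12  0.82  1.42 -0.    0.91 -0.28]
shift [ 0.6 -1.7 12.2] turn(rotvec rad) [ 0.0006  0.0002 -0.0004]
```

```bash
python3 -m inch '[{"ax":0,"ay":0,"az":0,"dx":0.5,"dy":-1.5,"dz":3,"gripper":45},{"ax":0,"ay":0,"az":0,"dx":0,"dy":0,"dz":2,"gripper":45},{"ax":0,"ay":0,"az":0,"dx":0,"dy":0,"dz":0,"gripper":45},{"ax":0,"ay":0,"az":0,"dx":0,"dy":0,"dz":0,"gripper":45}]' 20
python3 - <<'E'
from h import *
go(.6471,.1882,.0285,23)
E
```

```text
time: 6.9
position: [0.6469, 0.1882, 0.0355]
tool_rot: [0.552, 0.834, -0.0, -0.0]
ft_force: [0.7, 0.5, -0.8]
grip_width: 0.0485
t 6.9 pos [0.6469 0.1882 0.0355] yaw 22.98 z [-0. -0. -1.] F [ 0.66  0.55 -0.83] w 0.0485 q [ 0.12  0.82  1.43 -0.    0.9  -0.28]
shift [-0.1  0.2  7. ] turn(rotvec rad) [-0.     -0.     -0.0004]
```

Patch underside is now at the board's top height; going in by small steps.

```bash
python3 -m inch '[{"ax":0,"ay":0,"az":0,"dx":0,"dy":0,"dz":1,"gripper":45},{"ax":0,"ay":0,"az":0,"dx":0,"dy":0,"dz":1,"gripper":45},{"ax":0,"ay":0,"az":0,"dx":0,"dy":0,"dz":1,"gripper":45},{"ax":0,"ay":0,"az":0,"dx":0,"dy":0,"dz":0,"gripper":45}]' 20
python3 - <<'E'
from h import *
go(.6471,.1882,.0285,23)
E
python3 -m inch '[{"ax":0,"ay":0,"az":0,"dx":0,"dy":0,"dz":1,"gripper":45},{"ax":0,"ay":0,"az":0,"dx":0,"dy":0,"dz":1,"gripper":45},{"ax":0,"ay":0,"az":0,"dx":0,"dy":0,"dz":1,"gripper":45},{"ax":0,"ay":0,"az":0,"dx":0,"dy":0,"dz":0,"gripper":45}]' 20
python3 - <<'E'
from h import *
go(.6471,.1882,.0285,23)
E
```

```text
time: 7.3
position: [0.6468, 0.1882, 0.0323]
tool_rot: [0.552, 0.834, -0.0, -0.0]
ft_force: [0.2, -0.4, -0.2]
grip_width: 0.0487
t 7.3 pos [0.6468 0.1882 0.0323] yaw 22.97 z [-4.e-04 -0.e+00 -1.e+00] F [ 0.18 -0.36 -0.18] w 0.0487 q [ 0.12  0.83  1.43  0.    0.89 -0.28]
shift [-0.1  0.3  3.8] turn(rotvec rad) [-0.0003 -0.0001 -0.0004]
time: 7.7
position: [0.6469, 0.1882, 0.0293]
tool_rot: [0.552, 0.834, -0.0, -0.0]
ft_force: [0.1, 0.3, -0.7]
grip_width: 0.0487
t 7.7 pos [0.6469 0.1882 0.0293] yaw 22.97 z [-2.e-04 -0.e+00 -1.e+00] F [ 0.12  0.26 -0.65] w 0.0487 q [ 0.12  0.83  1.43  0.    0.89 -0.28]
shift [-0.1  0.2  0.8] turn(rotvec rad) [-0.0002 -0.0001 -0.0005]
```

```bash
python3 -m inch '[{"ax":0,"ay":0,"az":0,"dx":0,"dy":0,"dz":0.5,"gripper":45},{"ax":0,"ay":0,"az":0,"dx":0,"dy":0,"dz":0.3,"gripper":45},{"ax":0,"ay":0,"az":0,"dx":0,"dy":0,"dz":0,"gripper":45},{"ax":0,"ay":0,"az":0,"dx":0,"dy":0,"dz":0,"gripper":64},{"ax":0,"ay":0,"az":0,"dx":0,"dy":0,"dz":0,"gripper":75},{"ax":0,"ay":0,"az":0,"dx":0,"dy":0,"dz":0,"gripper":85},{"ax":0,"ay":0,"az":0,"dx":0,"dy":0,"dz":0,"gripper":85}]' 20
python3 - <<'E'
from h import *
go(.6471,.1882,.0285,23)
E
```

```text
time: 8.4
position: [0.6471, 0.1882, 0.0288]
tool_rot: [0.552, 0.834, 0.0, 0.0]
ft_force: [0.2, 0.7, 0.2]
grip_width: 0.0702
t 8.4 pos [0.6471 0.1882 0.0288] yaw 22.98 z [ 3.e-04  1.e-04 -1.e+00] F [0.2  0.65 0.24] w 0.0702 q [ 0.12  0.83  1.43  0.    0.88 -0.28]
shift [-0.  -0.   0.3] turn(rotvec rad) [ 0.0003  0.0001 -0.0004]
```

```bash
python3 -m inch '[{"ax":0,"ay":0,"az":0,"dx":0,"dy":0,"dz":-10,"gripper":85},{"ax":0,"ay":0,"az":0,"dx":0,"dy":0,"dz":-25,"gripper":85},{"ax":0,"ay":0,"az":-0.1,"dx":0,"dy":0,"dz":-30,"gripper":85},{"ax":0,"ay":0,"az":-0.14,"dx":0,"dy":0,"dz":-30,"gripper":85},{"ax":0,"ay":0,"az":-0.14,"dx":0,"dy":0,"dz":-30,"gripper":85},{"ax":0,"ay":0,"az":-0.14,"dx":0,"dy":0,"dz":-30,"gripper":85},{"ax":0,"ay":0,"az":-0.14,"dx":0,"dy":0,"dz":-30,"gripper":85},{"ax":0,"ay":0,"az":-0.14,"dx":0,"dy":0,"dz":-20,"gripper":85}]' 20
python3 -m inch '[{"ax":0,"ay":0,"az":-0.14,"dx":0,"dy":0,"dz":0,"gripper":85},{"ax":0,"ay":0,"az":-0.14,"dx":0,"dy":0,"dz":0,"gripper":85},{"ax":0,"ay":0,"az":-0.09,"dx":0,"dy":0,"dz":0,"gripper":85},{"ax":0,"ay":0,"az":0,"dx":0,"dy":0,"dz":0,"gripper":85},{"ax":0,"ay":0,"az":0,"dx":0,"dy":0,"dz":0,"gripper":85}]' 20
python3 - <<'E'
from h import *
go(.69,-.134,.235,90)
c=cam("scene")
cv2.imwrite("pics/s6.png",c["img"][:,:,::-1])
b=(145,205,180,260)
cv2.imwrite("pics/s6z.png",cv2.resize(c["img"][b[0]:b[1],b[2]:b[3]],None,fx=10,fy=10,interpolation=cv2.INTER_CUBIC)[:,:,::-1])
E
```

```text
time: 9.2
position: [0.6478, 0.1884, 0.2374]
tool_rot: [0.181, 0.983, 0.001, 0.002]
ft_force: [0.7, -0.1, -0.3]
grip_width: 0.0737
time: 9.7
position: [0.6469, 0.1882, 0.2342]
tool_rot: [0.001, 1.0, 0.0, 0.0]
ft_force: [0.3, -0.1, -0.5]
grip_width: 0.0738
t 9.7 pos [0.6469 0.1882 0.2342] yaw 89.90 z [ 5.e-04  0.e+00 -1.e+00] F [ 0.34 -0.06 -0.46] w 0.0738 q [ 0.12  0.58  1.29 -0.    1.27 -1.45]
shift [ -43.6 -322.1   -0.7] turn(rotvec rad) [ 0.      0.0005 -0.0017]
```

View pics/s6.png

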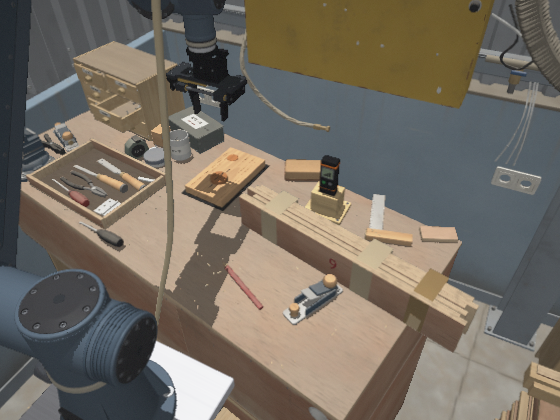

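View pics/s6z.png

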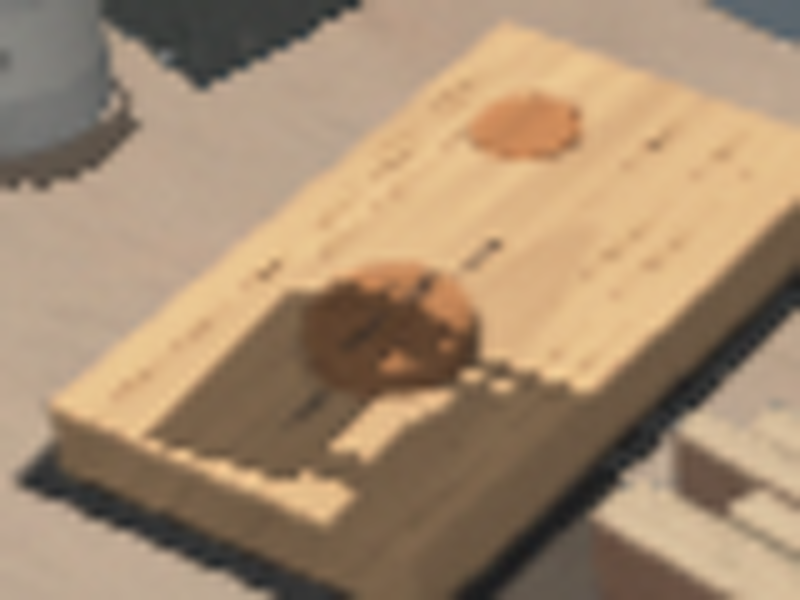

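Run:
```python
from h import *
c=cam("scene"); h=cv2.cvtColor(c["img"],cv2.COLOR_RGB2HSV)
for v in list(range(200,345,15)):
    r=[(u,dep(c,u,v).round(3).tolist()) for u in range(145,178,2) if 0<c["depth"][v,u]<1.0]; print(v,r[:6])
cv2.imwrite("pics/s7z.png",cv2.resize(c["img"][220:420,0:260],None,fx=3,fy=3,interpolation=cv2.INTER_CUBIC)[:,:,::-1])
t=cam("top"); cv2.imwrite("pics/t7.png",t["img"][:,:,::-1])
```

```text
200 [(167, [0.126, -0.119, 0.475]), (169, [0.125, -0.123, 0.477]), (171, [0.126, -0.126, 0.477]), (173, [0.132, -0.123, 0.471])]
215 [(167, [0.124, -0.115, 0.447]), (169, [0.123, -0.119, 0.45]), (171, [0.125, -0.121, 0.45]), (173, [0.127, -0.123, 0.448])]
230 [(167, [0.121, -0.111, 0.42]), (169, [0.121, -0.115, 0.422]), (171, [0.124, -0.115, 0.42]), (173, [0.127, -0.116, 0.418])]
245 [(167, [0.118, -0.107, 0.391]), (169, [0.119, -0.11, 0.392]), (171, [0.121, -0.112, 0.391])]
260 [(165, [0.112, -0.102, 0.363]), (167, [0.114, -0.104, 0.362]), (169, [0.115, -0.106, 0.361])]
275 [(161, [0.109, -0.088, 0.325]), (163, [0.107, -0.094, 0.329]), (165, [0.109, -0.097, 0.33])]
290 [(159, [0.101, -0.084, 0.295]), (161, [0.102, -0.086, 0.295]), (163, [0.106, -0.087, 0.291])]
305 [(157, [0.097, -0.074, 0.255]), (159, [0.097, -0.078, 0.257]), (161, [0.101, -0.078, 0.253])]
320 [(145, [0.043, -0.106, 0.306]), (147, [0.046, -0.106, 0.302]), (149, [0.05, -0.105, 0.295]), (151, [0.053, -0.106, 0.293]), (153, [0.058, -0.104, 0.285]), (155, [0.062, -0.102, 0.278])]
335 [(145, [0.033, -0.109, 0.285]), (147, [0.037, -0.108, 0.278]), (149, [0.039, -0.109, 0.275]), (151, [0.043, -0.108, 0.269]), (153, [0.047, -0.106, 0.262]), (155, [0.052, -0.105, 0.255])]
```

View pics/s7z.png

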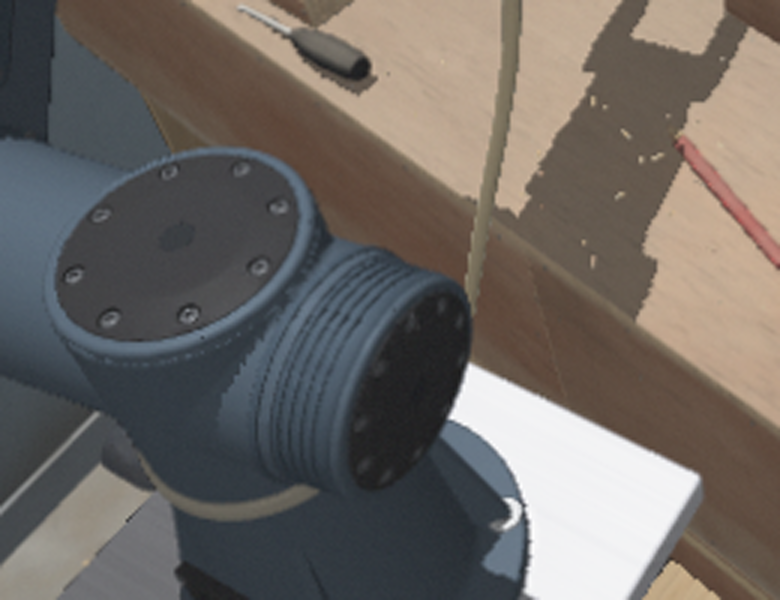

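View pics/t7.png

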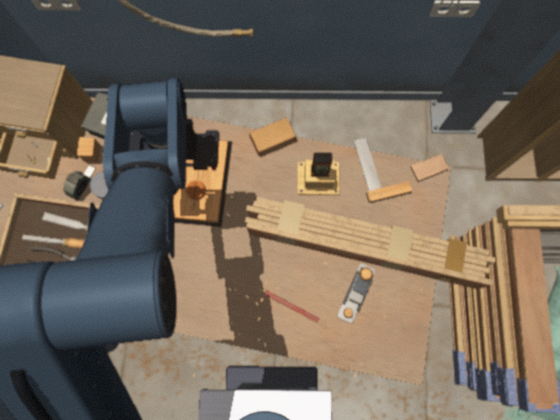

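Run:
```python
from h import *
t=cam("top")
print(proj(t,[[.138,-.153,.714],[.125,-.12,.46],[.1,-.08,.26]]))
o=robot.get_obs();print(o["time"],o["q"])
s=cam("scene"); print(s["position"])
print(proj(s,[[0,0,0],[0,0,.2],[0.1,-.08,.26]]))
```

```text
[[380.77238886 460.36090086]
 [331.28427259 434.53700752]
 [301.43185163 430.87635818]]
9.9 [ 1.17561761e-01  5.84531638e-01  1.28797620e+00  1.22338239e-06
  1.26916583e+00 -1.45266609e+00]
[-0.20887425 -0.45837714  0.87228158]
[[118.78545132 409.95258375]
 [ 88.15866892 353.97137186]
 [160.85798702 303.08985522]]
```

Run:
```python
from h import *
q1=robot.get_obs()["q"][0]
Rz=lambda a:np.array([[np.cos(a),-np.sin(a),0],[np.sin(a),np.cos(a),0],[0,0,1]])
for n in("top","scene"):
    t=cam(n); P=[]
    for v in range(0,420,2):
        for u in range(0,250,2):
            if t["depth"][v,u]>0: P.append(dep(t,u,v))
    P=np.array(P)@Rz(-q1).T
    for x in np.arange(-.1,.7,.1):
        for z in (.2,.4,.6):
            m=P[(P[:,0]>=x)&(P[:,0]<x+.1)&(P[:,2]>z)&(P[:,2]<z+.2)&(abs(P[:,1])<.4)]
            if len(m): print(n,"x%.1f z%.1f n%d ymin %.3f ymax %.3f"%(x,z,len(m),m[:,1].min(),m[:,1].max()))
hose=np.array([[.138,-.153,.714],[.127,-.13,.526],[.117,-.11,.383],[.1,-.08,.26]])
for q in(-.2,-.35,-.45): print(q,(hose@Rz(-q).T).round(3).tolist())
```

```text
top x0.1 z0.4 n121 ymin 0.169 ymax 0.173
top x0.1 z0.6 n72 ymin 0.170 ymax 0.212
top x0.2 z0.4 n161 ymin 0.169 ymax 0.173
top x0.2 z0.6 n2459 ymin 0.046 ymax 0.259
top x0.3 z0.6 n956 ymin 0.045 ymax 0.224
top x0.4 z0.6 n1115 ymin 0.057 ymax 0.162
top x0.5 z0.4 n155 ymin 0.054 ymax 0.166
top x0.5 z0.6 n694 ymin 0.054 ymax 0.165
top x0.6 z0.2 n340 ymin 0.013 ymax 0.195
top x0.6 z0.4 n1125 ymin 0.049 ymax 0.166
top x0.6 z0.6 n8 ymin 0.056 ymax 0.160
scene x-0.1 z0.2 n2458 ymin -0.114 ymax 0.108
scene x0.0 z0.2 n1449 ymin -0.115 ymax 0.174
scene x0.1 z0.2 n173 ymin -0.127 ymax 0.175
scene x0.1 z0.4 n799 ymin -0.155 ymax 0.175
scene x0.1 z0.6 n250 ymin -0.168 ymax -0.149
scene x0.2 z0.4 n409 ymin 0.168 ymax 0.174
scene x0.2 z0.6 n270 ymin 0.167 ymax 0.175
scene x0.4 z0.4 n104 ymin 0.068 ymax 0.145
scene x0.5 z0.4 n155 ymin 0.051 ymax 0.163
scene x0.6 z0.2 n631 ymin 0.011 ymax 0.206
scene x0.6 z0.4 n449 ymin 0.048 ymax 0.142
-0.2 [[0.166, -0.123, 0.714], [0.15, -0.102, 0.526], [0.137, -0.085, 0.383], [0.114, -0.059, 0.26]]
-0.35 [[0.182, -0.096, 0.714], [0.164, -0.079, 0.526], [0.148, -0.063, 0.383], [0.121, -0.041, 0.26]]
-0.45 [[0.191, -0.078, 0.714], [0.171, -0.062, 0.526], [0.153, -0.048, 0.383], [0.125, -0.029, 0.26]]
```

```bash
python3 -m inch '[{"ax":0,"ay":0,"az":0,"dx":-3,"dy":-20,"dz":0,"gripper":85},{"ax":0,"ay":0,"az":0,"dx":-5,"dy":-40,"dz":0,"gripper":85},{"ax":0,"ay":0,"az":0,"dx":-6,"dy":-45,"dz":0,"gripper":85},{"ax":0,"ay":0,"az":0,"dx":-6,"dy":-45,"dz":0,"gripper":85},{"ax":0,"ay":0,"az":0,"dx":-6,"dy":-45,"dz":0,"gripper":85},{"ax":0,"ay":0,"az":0,"dx":-6,"dy":-45,"dz":0,"gripper":85},{"ax":0,"ay":0,"az":0,"dx":-6,"dy":-45,"dz":0,"gripper":85},{"ax":0,"ay":0,"az":0,"dx":-5.5,"dy":-37,"dz":0,"gripper":85}]' 20
python3 -m inch '[{"ax":0,"ay":0,"az":0,"dx":0,"dy":0,"dz":0,"gripper":85},{"ax":0,"ay":0,"az":0,"dx":0,"dy":0,"dz":0,"gripper":85},{"ax":0,"ay":0,"az":0,"dx":0,"dy":0,"dz":0,"gripper":85}]' 20
python3 - <<'E'
from h import *
go(.69,-.134,.127,90)
c=cam("scene"); b=(100,240,270,410)
cv2.imwrite("pics/s8.png",cv2.resize(c["img"][b[0]:b[1],b[2]:b[3]],None,fx=4,fy=4,interpolation=cv2.INTER_CUBIC)[:,:,::-1])
b=(145,205,180,260)
cv2.imwrite("pics/s8p.png",cv2.resize(c["img"][b[0]:b[1],b[2]:b[3]],None,fx=10,fy=10,interpolation=cv2.INTER_CUBIC)[:,:,::-1])
import pickle
t=cam("top"); pickle.dump((c,t),open("8.pkl","wb"))
b=(130,230,150,350)
cv2.imwrite("pics/t8.png",cv2.resize(t["img"][b[0]:b[1],b[2]:b[3]],None,fx=4,fy=4,interpolation=cv2.INTER_CUBIC)[:,:,::-1])
E
```

```text
time: 10.85
position: [0.6906, -0.1366, 0.2337]
tool_rot: [0.001, 1.0, -0.0, 0.0]
ft_force: [0.6, -0.6, 0.4]
grip_width: 0.074
time: 11.15
position: [0.6902, -0.1327, 0.2335]
tool_rot: [-0.0, 1.0, 0.0, -0.0]
ft_force: [-0.2, 0.3, -0.3]
grip_width: 0.074
t 11.2 pos [ 0.6902 -0.1327  0.2335] yaw 90.05 z [-8.e-04  9.e-04 -1.e+00] F [-0.24  0.3  -0.27] w 0.0740 q [-0.35  0.63  1.2   0.    1.31 -1.92]
shift [  0.2  -1.4 106.5] turn(rotvec rad) [ 0.0009 -0.0008  0.0008]
```

View pics/s8.png

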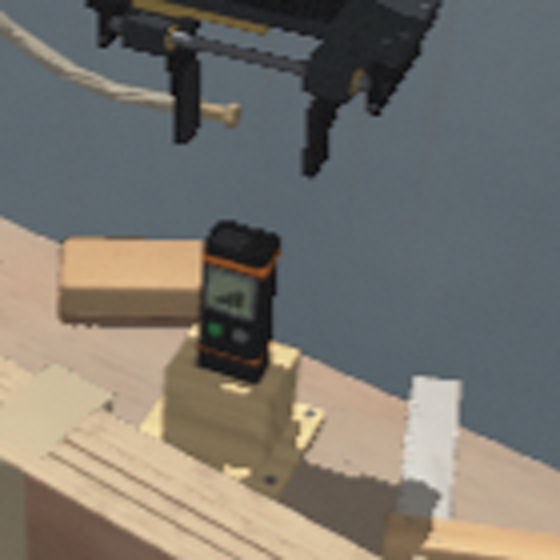

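View pics/s8p.png

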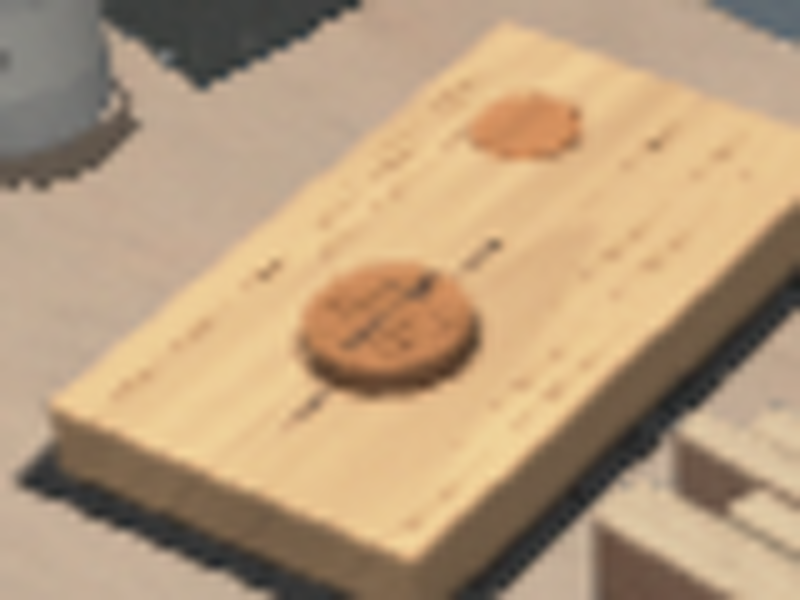

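View pics/t8.png

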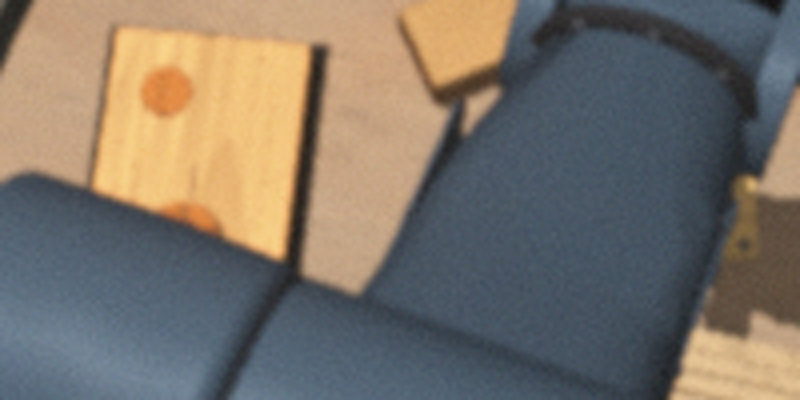

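Run:
```python
from h import *
import pickle
c,t=pickle.load(open("8.pkl","rb"))
print("cross",onz(c,221.7,173.0,.033))
d=lambda uv:np.mean([dep(c,u,v) for u,v in uv],0)
print("patch z",[np.round(np.mean([dep(c,u,v)[2] for u in range(x-2,x+3) for v in range(y-1,y+2)]),4) for x,y in((213,177),(218,174),(224,176),(218,180))])
print("board z",[np.round(np.mean([dep(c,u,v)[2] for u in range(x-2,x+3) for v in range(y-1,y+2)]),4) for x,y in((200,182),(245,168),(235,185),(240,155))])
h=cv2.cvtColor(cv2.GaussianBlur(c["img"],(3,3),0),cv2.COLOR_RGB2HSV)
m=np.zeros(h.shape[:2],np.uint8);m[168:188,205:232]=cv2.inRange(h,(5,105,130),(16,255,255))[168:188,205:232]
cs,_=cv2.findContours(m,cv2.RETR_EXTERNAL,cv2.CHAIN_APPROX_NONE);ct=max(cs,key=cv2.contourArea)
print("mask bbox",cv2.boundingRect(ct))
for zc in(.019,):
  a=np.linspace(0,2*np.pi,90)
  q=proj(c,[[.6471+.025*np.cos(x),.1882+.025*np.sin(x),z] for z in(.026,.033) for x in a]); print("expected",q.min(0),q.max(0))
```

```text
cross [0.66437222 0.18671587 0.033     ]
patch z [np.float64(0.0344), np.float64(0.0349), np.float64(0.09), np.float64(0.0338)]
board z [np.float64(0.0264), np.float64(0.0264), np.float64(0.0271), np.float64(0.0272)]
mask bbox (209, 171, 20, 14)
expected [209.38483162 170.85972598] [226.957231   183.55307386]
```

Run:
```python
from h import *
import pickle
c,t=pickle.load(open("8.pkl","rb"))
b=(160,196,200,240)
z=cv2.resize(c["img"][b[0]:b[1],b[2]:b[3]],None,fx=16,fy=16,interpolation=cv2.INTER_CUBIC)
a=np.linspace(0,2*np.pi,60); th=np.radians(-4.9); e=np.array([np.cos(th),np.sin(th)])
P=[[.6471+.025*np.cos(x),.1882+.025*np.sin(x),.033] for x in a]+[[.6471+.0265*np.cos(x),.1882+.0265*np.sin(x),.026] for x in a]+[[.6471+e[0]*s,.1882+e[1]*s,.033] for s in(0,.011,.022,-.022)]
for u,v in proj(c,P): cv2.circle(z,(int((u-b[2]+.5)*16),int((v-b[0]+.5)*16)),2,(0,255,0),-1)
cv2.imwrite("pics/s9.png",z[:,:,::-1])
```

```text
(no output)
```

View pics/s9.png

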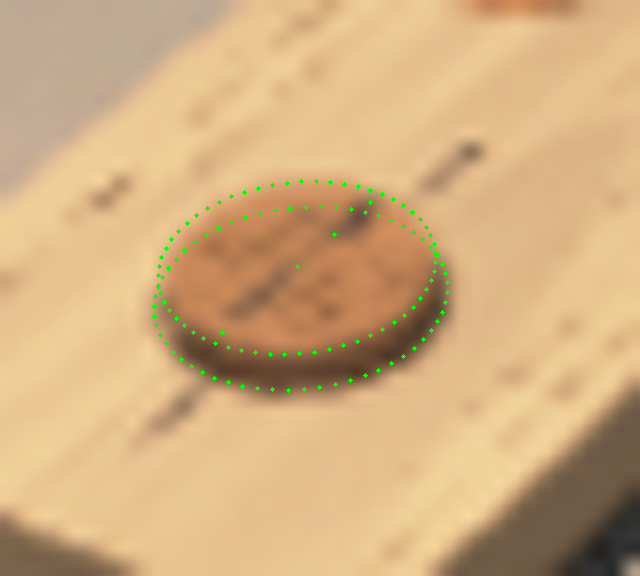

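```bash
python3 -m inch '[{"ax":0,"ay":0,"az":0,"dx":0,"dy":-1.3,"dz":15,"gripper":85},{"ax":0,"ay":0,"az":0,"dx":0,"dy":0,"dz":20,"gripper":85},{"ax":0,"ay":0,"az":0,"dx":0,"dy":0,"dz":10,"gripper":85},{"ax":0,"ay":0,"az":0,"dx":0,"dy":0,"dz":0,"gripper":85},{"ax":0,"ay":0,"az":0,"dx":0,"dy":0,"dz":0,"gripper":85}]' 40
python3 - <<'E'
from h import *
go(.69,-.134,.127,90)
c=cam("scene"); b=(90,230,270,410)
cv2.imwrite("pics/s10.png",cv2.resize(c["img"][b[0]:b[1],b[2]:b[3]],None,fx=4,fy=4,interpolation=cv2.INTER_CUBIC)[:,:,::-1])
E
```

```text
time: 11.75
position: [0.6906, -0.1348, 0.1885]
tool_rot: [-0.0, 1.0, 0.0, -0.0]
ft_force: [-0.4, 1.1, 1.3]
grip_width: 0.0741
t 11.8 pos [ 0.6906 -0.1348  0.1885] yaw 90.04 z [-4.e-04  1.e-04 -1.e+00] F [-0.4   1.13  1.28] w 0.0741 q [-0.35  0.67  1.25 -0.    1.22 -1.92]
shift [ 0.6  0.8 61.5] turn(rotvec rad) [ 0.0001 -0.0004  0.0007]
```

View pics/s10.png

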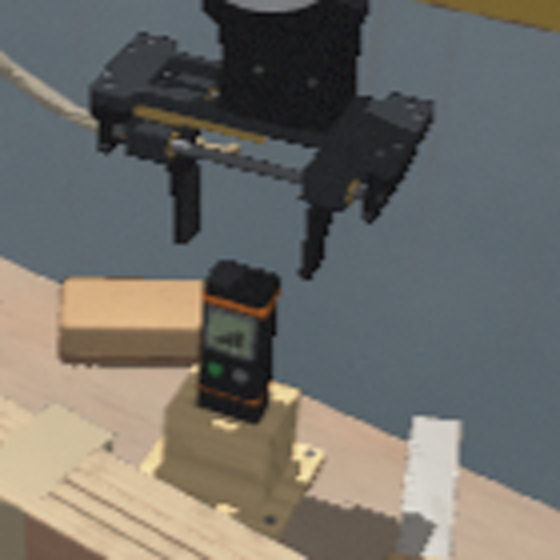

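```bash
python3 -m inch '[{"ax":0,"ay":0,"az":0,"dx":0,"dy":0.5,"dz":15,"gripper":85},{"ax":0,"ay":0,"az":0,"dx":0,"dy":0,"dz":20,"gripper":85},{"ax":0,"ay":0,"az":0,"dx":0,"dy":0,"dz":18,"gripper":85},{"ax":0,"ay":0,"az":0,"dx":0,"dy":0,"dz":8,"gripper":85},{"ax":0,"ay":0,"az":0,"dx":0,"dy":0,"dz":0,"gripper":85},{"ax":0,"ay":0,"az":0,"dx":0,"dy":0,"dz":0,"gripper":85},{"ax":0,"ay":0,"az":0,"dx":0,"dy":0,"dz":0,"gripper":85}]' 40
python3 - <<'E'
from h import *
go(.69,-.134,.127,90)
c=cam("scene"); b=(110,190,300,370)
cv2.imwrite("pics/s11.png",cv2.resize(c["img"][b[0]:b[1],b[2]:b[3]],None,fx=7,fy=7,interpolation=cv2.INTER_CUBIC)[:,:,::-1])
E
```

```text
time: 12.5
position: [0.6914, -0.1349, 0.129]
tool_rot: [-0.0, 1.0, -0.0, 0.001]
ft_force: [-0.3, 0.2, 0.2]
grip_width: 0.074
t 12.5 pos [ 0.6914 -0.1349  0.129 ] yaw 90.01 z [ 2.3e-03 -8.0e-04 -1.0e+00] F [-0.35  0.21  0.15] w 0.0740 q [-0.35  0.74  1.29  0.    1.11 -1.92]
shift [1.4 0.9 2. ] turn(rotvec rad) [-0.0008  0.0023  0.0002]
```

View pics/s11.png

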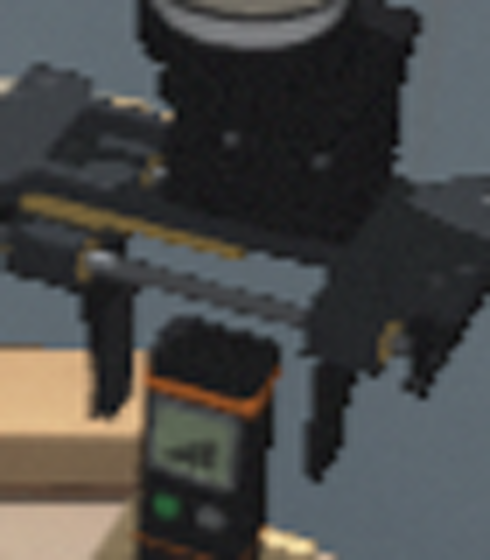

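Run:
```python
from h import *
c=cam("scene"); b=(110,190,300,370)
z=cv2.resize(c["img"][b[0]:b[1],b[2]:b[3]],None,fx=7,fy=7,interpolation=cv2.INTER_CUBIC)
mx,my=.69,-.134
P=[[mx+a*.014,my+s*.022,h] for h in np.linspace(.08,.172,24) for a,s in((-1,-1),(-1,1),(1,-1))]
for u,v in proj(c,P): cv2.circle(z,(int((u-b[2]+.5)*7),int((v-b[0]+.5)*7)),2,(0,255,0),-1)
p=robot.get_obs()["position"]
P=[[p[0],p[1]+s*.037,p[2]+h] for s in(-1,1) for h in np.linspace(0,.04,10)]
for u,v in proj(c,P): cv2.circle(z,(int((u-b[2]+.5)*7),int((v-b[0]+.5)*7)),2,(255,0,0),-1)
cv2.imwrite("pics/s12.png",z[:,:,::-1])
```

```text
(no output)
```

View pics/s12.png

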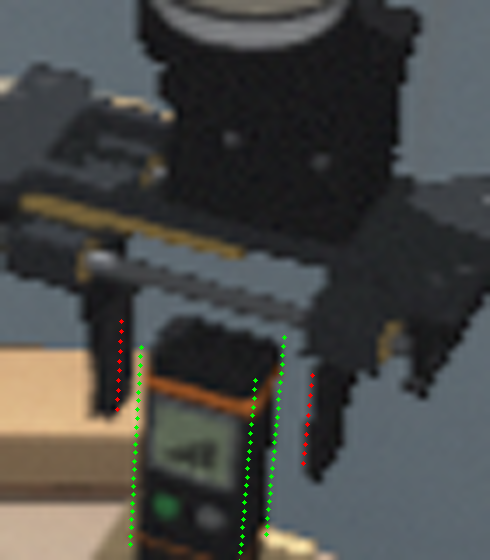

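```bash
python3 -m inch '[{"ax":0,"ay":0,"az":0,"dx":0.5,"dy":0.5,"dz":1,"gripper":85},{"ax":0,"ay":0,"az":0,"dx":0,"dy":0,"dz":0,"gripper":65},{"ax":0,"ay":0,"az":0,"dx":0,"dy":0,"dz":0,"gripper":60},{"ax":0,"ay":0,"az":0,"dx":0,"dy":0,"dz":0,"gripper":55},{"ax":0,"ay":0,"az":0,"dx":0,"dy":0,"dz":0,"gripper":45},{"ax":0,"ay":0,"az":0,"dx":0,"dy":0,"dz":0,"gripper":40},{"ax":0,"ay":0,"az":0,"dx":0,"dy":0,"dz":0,"gripper":40},{"ax":0,"ay":0,"az":0,"dx":0,"dy":0,"dz":0,"gripper":40}]' 40
python3 - <<'E'
from h import *
go(.69,-.134,.127,90)
E
```

```text
time: 13.4
position: [0.69, -0.134, 0.1267]
tool_rot: [-0.0, 1.0, 0.0, -0.0]
ft_force: [0.8, 0.7, 0.8]
grip_width: 0.0441
t 13.4 pos [ 0.69   -0.134   0.1267] yaw 90.01 z [-1.e-04  1.e-04 -1.e+00] F [0.77 0.7  0.84] w 0.0441 q [-0.35  0.74  1.3   0.    1.11 -1.92]
shift [ 0.   0.  -0.3] turn(rotvec rad) [ 0.0001 -0.0001  0.0002]
```

```bash
python3 -m inch '[{"ax":0,"ay":0,"az":0,"dx":0,"dy":0,"dz":0,"gripper":40},{"ax":0,"ay":0,"az":0,"dx":0,"dy":0,"dz":-5,"gripper":40},{"ax":0,"ay":0,"az":0,"dx":0,"dy":0,"dz":-10,"gripper":40},{"ax":0,"ay":0,"az":0,"dx":0,"dy":0,"dz":-15,"gripper":40},{"ax":0,"ay":0,"az":0,"dx":0,"dy":0,"dz":-20,"gripper":40},{"ax":0,"ay":0,"az":0,"dx":0,"dy":0,"dz":-25,"gripper":40},{"ax":0,"ay":0,"az":0,"dx":0,"dy":0,"dz":-20,"gripper":40},{"ax":0,"ay":0,"az":0,"dx":0,"dy":0,"dz":-5,"gripper":40}]' 40
python3 -m inch '[{"ax":0,"ay":0,"az":0,"dx":0,"dy":0,"dz":0,"gripper":40},{"ax":0,"ay":0,"az":0,"dx":0,"dy":0,"dz":0,"gripper":40},{"ax":0,"ay":0,"az":0,"dx":0,"dy":0,"dz":0,"gripper":40}]' 40
python3 - <<'E'
from h import *
go(.6595,.1873,.2267,90)
c=cam("scene"); b=(60,200,270,410)
z=cv2.resize(c["img"][b[0]:b[1],b[2]:b[3]],None,fx=4,fy=4,interpolation=cv2.INTER_CUBIC)
p=robot.get_obs()["position"]; o=p[2]-.1147
P=[[p[0]+a*.014,p[1]+s*.022,o+h] for h in np.linspace(.032,.16,24) for a,s in((-1,-1),(-1,1),(1,-1))]+[[p[0],p[1],o]]
for u,v in proj(c,P): cv2.circle(z,(int((u-b[2]+.5)*4),int((v-b[0]+.5)*4)),1,(0,255,0),-1)
cv2.imwrite("pics/s13.png",z[:,:,::-1])
E
```

```text
time: 14.2
position: [0.692, -0.1348, 0.2315]
tool_rot: [-0.0, 1.0, -0.001, 0.004]
ft_force: [0.7, -0.7, -1.1]
grip_width: 0.0438
time: 14.5
position: [0.6891, -0.1338, 0.2252]
tool_rot: [-0.0, 1.0, 0.001, -0.001]
ft_force: [0.7, -0.9, -2.7]
grip_width: 0.0437
t 14.5 pos [ 0.6891 -0.1338  0.2252] yaw 90.01 z [-0.0029  0.001  -1.    ] F [ 0.66 -0.94 -2.69] w 0.0437 q [-0.35  0.63  1.21 -0.    1.3  -1.92]
shift [ 29.6 321.1  -1.1] turn(rotvec rad) [ 0.001  -0.0029  0.0002]
```

View pics/s13.png

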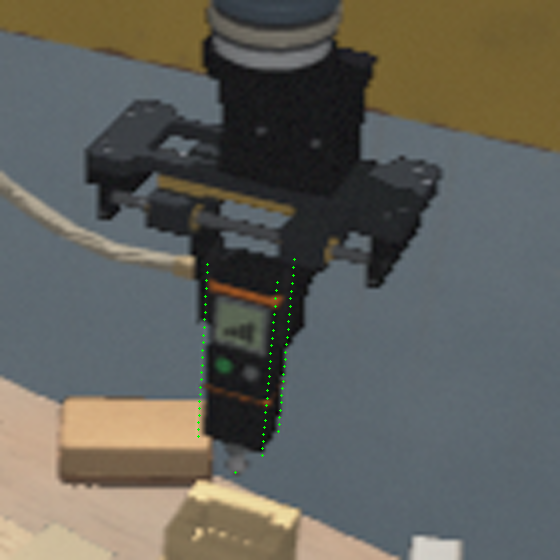

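```bash
python3 -m inch '[{"ax":0,"ay":0,"az":0,"dx":1,"dy":10,"dz":0,"gripper":40},{"ax":0,"ay":0,"az":0,"dx":2,"dy":25,"dz":0,"gripper":40},{"ax":0,"ay":0,"az":0,"dx":3,"dy":38,"dz":0,"gripper":40},{"ax":0,"ay":0,"az":0,"dx":4,"dy":42,"dz":0,"gripper":40},{"ax":0,"ay":0,"az":0,"dx":4,"dy":42,"dz":0,"gripper":40},{"ax":0,"ay":0,"az":0,"dx":4,"dy":42,"dz":0,"gripper":40},{"ax":0,"ay":0,"az":0,"dx":4,"dy":42,"dz":0,"gripper":40},{"ax":0,"ay":0,"az":0,"dx":4,"dy":38,"dz":0,"gripper":40}]' 40
python3 -m inch '[{"ax":0,"ay":0,"az":0,"dx":3,"dy":28,"dz":0,"gripper":40},{"ax":0,"ay":0,"az":0,"dx":1,"dy":14,"dz":0,"gripper":40},{"ax":0,"ay":0,"az":0,"dx":0,"dy":0,"dz":0,"gripper":40},{"ax":0,"ay":0,"az":0,"dx":0,"dy":0,"dz":0,"gripper":40},{"ax":0,"ay":0,"az":0,"dx":0,"dy":0,"dz":15,"gripper":40},{"ax":0,"ay":0,"az":0,"dx":0,"dy":0,"dz":15,"gripper":40},{"ax":0,"ay":0,"az":0,"dx":0,"dy":0,"dz":0,"gripper":40},{"ax":0,"ay":0,"az":0,"dx":0,"dy":0,"dz":0,"gripper":40}]' 40
python3 - <<'E'
from h import *
go(.6595,.1873,.1597,90)
import pickle
c=cam("scene"); pickle.dump(c,open("14.pkl","wb")); b=(80,200,160,290)
z=cv2.resize(c["img"][b[0]:b[1],b[2]:b[3]],None,fx=5,fy=5,interpolation=cv2.INTER_CUBIC)
p=robot.get_obs()["position"]; o=p[2]-.1147
P=[[p[0]+a*.014,p[1]+s*.022,o+h] for h in np.linspace(.032,.16,24) for a,s in((-1,-1),(-1,1),(1,-1))]+[[p[0],p[1],o]]
for u,v in proj(c,P): cv2.circle(z,(int((u-b[2]+.5)*5),int((v-b[0]+.5)*5)),1,(0,255,0),-1)
cv2.imwrite("pics/s14.png",z[:,:,::-1])
E
```

```text
time: 15.35
position: [0.6629, 0.1478, 0.2262]
tool_rot: [-0.001, 1.0, 0.0, -0.001]
ft_force: [0.4, 0.1, -2.9]
grip_width: 0.0437
time: 16.15
position: [0.6598, 0.1857, 0.1959]
tool_rot: [0.001, 1.0, -0.0, -0.001]
ft_force: [-0.2, -0.0, -1.0]
grip_width: 0.0437
t 16.1 pos [0.6598 0.1857 0.1959] yaw 89.92 z [-1.8e-03 -4.0e-04 -1.0e+00] F [-0.17 -0.03 -0.97] w 0.0437 q [ 0.11  0.64  1.29 -0.    1.21 -1.46]
shift [ 0.3  1.7 36.2] turn(rotvec rad) [-0.0004 -0.0018 -0.0013]
```

View pics/s14.png

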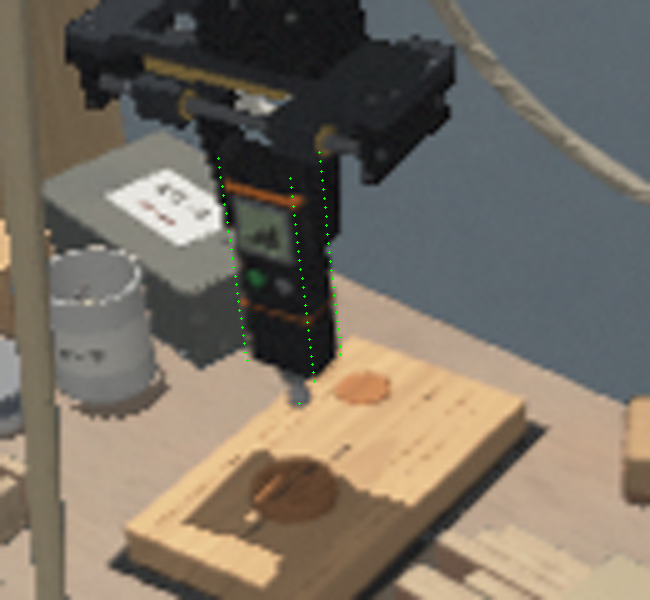

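```bash
python3 -m inch '[{"ax":0,"ay":0,"az":0,"dx":0,"dy":1,"dz":12,"gripper":40},{"ax":0,"ay":0,"az":0,"dx":0,"dy":0,"dz":14,"gripper":40},{"ax":0,"ay":0,"az":0,"dx":0,"dy":0,"dz":10,"gripper":40},{"ax":0,"ay":0,"az":0,"dx":0,"dy":0,"dz":5,"gripper":40},{"ax":0,"ay":0,"az":0,"dx":0,"dy":0,"dz":0,"gripper":40},{"ax":0,"ay":0,"az":0,"dx":0,"dy":0,"dz":0,"gripper":40},{"ax":0,"ay":0,"az":0,"dx":0,"dy":0,"dz":0,"gripper":40},{"ax":0,"ay":0,"az":0,"dx":0,"dy":0,"dz":0,"gripper":40}]' 40
python3 - <<'E'
from h import *
go(.6595,.1873,.1427,90)
c=cam("scene"); b=(150,190,195,245)
z=cv2.resize(c["img"][b[0]:b[1],b[2]:b[3]],None,fx=14,fy=14,interpolation=cv2.INTER_CUBIC)
p=robot.get_obs()["position"]; o=p[2]-.1147
for (u,v),col in zip(proj(c,[[p[0],p[1],o],[p[0],p[1],.033]]),((0,255,0),(255,0,0))): cv2.circle(z,(int((u-b[2]+.5)*14),int((v-b[0]+.5)*14)),3,col,-1)
cv2.imwrite("pics/s15.png",z[:,:,::-1])
E
```

```text
time: 17.0
position: [0.6605, 0.188, 0.1564]
tool_rot: [-0.0, 1.0, 0.0, 0.001]
ft_force: [0.5, -0.7, -1.4]
grip_width: 0.0434
t 17.0 pos [0.6605 0.188  0.1564] yaw 90.01 z [ 1.4e-03  1.0e-04 -1.0e+00] F [ 0.46 -0.73 -1.38] w 0.0434 q [ 0.11  0.68  1.33 -0.    1.13 -1.46]
shift [ 1.  -0.7 13.7] turn(rotvec rad) [0.0001 0.0014 0.0002]
```

View pics/s15.png

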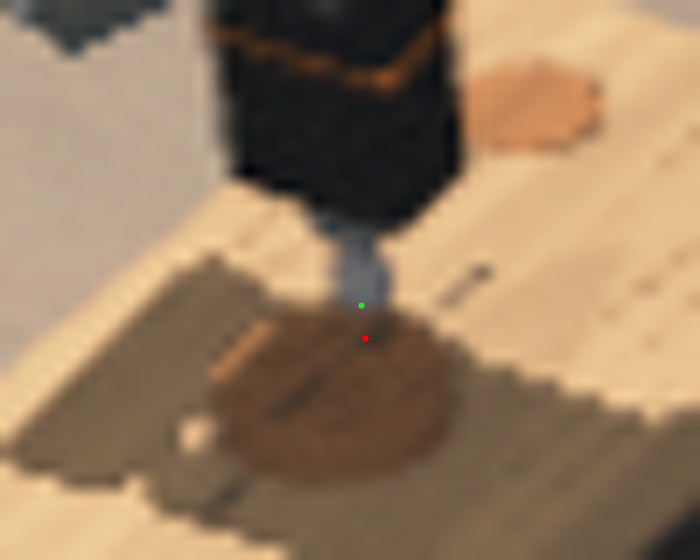

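```bash
python3 -m inch '[{"ax":0,"ay":0,"az":0,"dx":0.3,"dy":-0.5,"dz":3,"gripper":40},{"ax":0,"ay":0,"az":0,"dx":0,"dy":0,"dz":3,"gripper":40},{"ax":0,"ay":0,"az":0,"dx":0,"dy":0,"dz":2,"gripper":40},{"ax":0,"ay":0,"az":0,"dx":0,"dy":0,"dz":1,"gripper":40},{"ax":0,"ay":0,"az":0,"dx":0,"dy":0,"dz":0.5,"gripper":40},{"ax":0,"ay":0,"az":0,"dx":0,"dy":0,"dz":0,"gripper":40},{"ax":0,"ay":0,"az":0,"dx":0,"dy":0,"dz":0,"gripper":40}]' 40
python3 - <<'E'
from h import *
go(.6600,.1873,.1427,90)
E
python3 -m inch '[{"ax":0,"ay":0,"az":0,"dx":0,"dy":0,"dz":1,"gripper":40},{"ax":0,"ay":0,"az":0,"dx":0,"dy":0,"dz":1,"gripper":40},{"ax":0,"ay":0,"az":0,"dx":0,"dy":0,"dz":0,"gripper":40},{"ax":0,"ay":0,"az":0,"dx":0,"dy":0,"dz":0,"gripper":40}]' 40
python3 - <<'E'
from h import *
go(.6600,.1873,.1427,90)
E
```

```text
time: 17.75
position: [0.6595, 0.1874, 0.1465]
tool_rot: [-0.0, 1.0, -0.0, -0.0]
ft_force: [-1.9, 0.5, 0.8]
grip_width: 0.0436
t 17.8 pos [0.6595 0.1874 0.1465] yaw 90.01 z [-2.e-04 -1.e-04 -1.e+00] F [-1.86  0.45  0.77] w 0.0436 q [ 0.11  0.69  1.33 -0.    1.11 -1.46]
shift [-0.5 -0.1  3.8] turn(rotvec rad) [-0.0001 -0.0002  0.0003]
time: 18.15
position: [0.6596, 0.1874, 0.1443]
tool_rot: [-0.0, 1.0, -0.0, -0.0]
ft_force: [-0.6, -0.1, 1.7]
grip_width: 0.0438
t 18.1 pos [0.6596 0.1874 0.1443] yaw 90.01 z [-2.e-04 -0.e+00 -1.e+00] F [-0.58 -0.08  1.66] w 0.0438 q [ 0.11  0.69  1.34  0.    1.11 -1.46]
shift [-0.4 -0.1  1.6] turn(rotvec rad) [-0.     -0.0002  0.0002]
```

```bash
python3 -m inch '[{"ax":0,"ay":0,"az":0,"dx":0,"dy":0,"dz":0.8,"gripper":40},{"ax":0,"ay":0,"az":0,"dx":0,"dy":0,"dz":0.7,"gripper":40},{"ax":0,"ay":0,"az":0,"dx":0,"dy":0,"dz":0,"gripper":40},{"ax":0,"ay":0,"az":0,"dx":0,"dy":0,"dz":0,"gripper":40},{"ax":0,"ay":0,"az":0,"dx":0,"dy":0,"dz":0,"gripper":40},{"ax":0,"ay":0,"az":0,"dx":0,"dy":0,"dz":0,"gripper":40}]' 40
python3 - <<'E'
from h import *
f=[]
for i in range(8):
    c=cam("scene"); f.append(robot.get_obs()["ft_force"])
print(np.mean(f,0))
go(.6600,.1873,.1427,90)
b=(110,190,180,260)
z=cv2.resize(c["img"][b[0]:b[1],b[2]:b[3]],None,fx=7,fy=7,interpolation=cv2.INTER_CUBIC)
cv2.imwrite("pics/s16.png",z[:,:,::-1])
b=(150,190,195,245)
z=cv2.resize(c["img"][b[0]:b[1],b[2]:b[3]],None,fx=14,fy=14,interpolation=cv2.INTER_CUBIC)
th=np.radians(-4.9); e=np.array([np.cos(th),np.sin(th)])
a=np.linspace(0,2*np.pi,60)
P=[[.6471+.025*np.cos(x),.1882+.025*np.sin(x),.033] for x in a]+[[.6471+.0265*np.cos(x),.1882+.0265*np.sin(x),.026] for x in a]
for u,v in proj(c,P): cv2.circle(z,(int((u-b[2]+.5)*14),int((v-b[0]+.5)*14)),2,(0,255,0),-1)
cv2.imwrite("pics/s17.png",z[:,:,::-1])
E
```

```text
time: 18.75
position: [0.6596, 0.1873, 0.1428]
tool_rot: [-0.0, 1.0, -0.0, -0.0]
ft_force: [-2.1, -0.7, 2.0]
grip_width: 0.0438
[-1.40936361 -0.82599718  1.87461641]
t 19.1 pos [0.6596 0.1874 0.1427] yaw 90.01 z [-1.e-04 -0.e+00 -1.e+00] F [-1.32 -1.32  1.54] w 0.0439 q [ 0.11  0.7   1.34 -0.    1.11 -1.46]
shift [-0.4 -0.1  0. ] turn(rotvec rad) [-0.     -0.0001  0.0002]
```

View pics/s16.png

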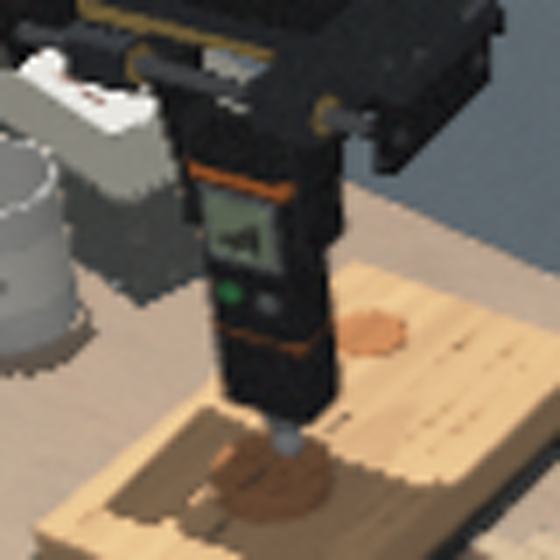

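View pics/s17.png

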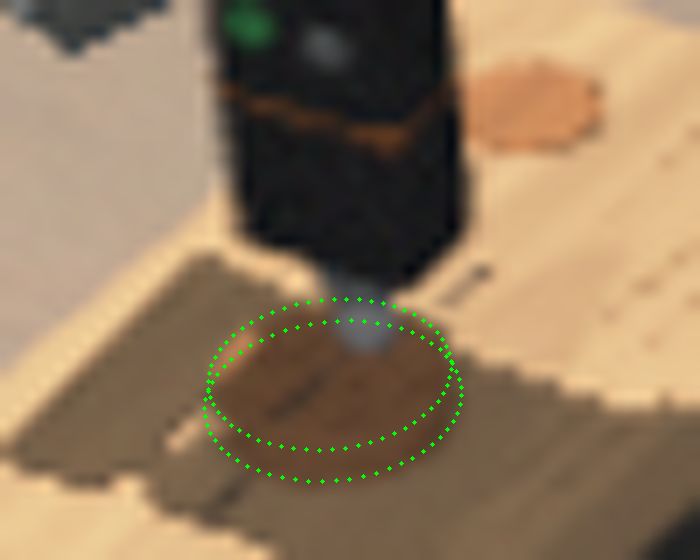

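Run:
```python
from h import *
print(robot.hand_in())
```

```text
the job is handed in; nothing more can be done
None
```

The patch is seated in the recess with its grain along the board's. The meter is held upright on the pencilled cross, pressed partly in, with its display clear of the fingers. I handed the job in at about 19 s; no verdict is reported, so everything below is from my own checks.

- **Patch:** I turned it about 44° to line up the grain, set it in and let go. Afterwards the camera showed its line in line with the board's pencil ticks. Its top measured about 7.5 mm above the board (7 mm expected). One of the four depth readings on it was a stray 90 mm, which I ignored.
- **Meter:** I gripped it across its 44 mm sides, lifted it straight out and lowered it onto the cross. It has been lowered about 5 mm past first contact. The wrist force points to 3.5–4 N on the ball, which fits the spring (4 N at 5 mm). The tool is within 0.1° of vertical, and the meter looks upright in the picture.
- **Cross position, where two checks disagreed:** My direct reading of the cross in the blurred picture was about 6 mm further along the grain than the patch's geometry gives. The darkest spot there seems to include the end of the pencil line. I put the ball between the two, about 1.5 mm from the geometric position. A close-up before contact put the cross 1–2 mm from the aim point, inside the 5 mm limit.
- **Other tools:** I kept the arm and the load clear of them and felt no contact, but I did not measure their positions again at the end.

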